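Mount the tape dispenser on its shelf rail and clamp it

ROBOT

A 7-joint arm with a two-finger parallel gripper is mounted at the origin on the work surface. World frame = base frame: x ahead of the robot, y to its left, z up, the work surface at z = 0. Lengths are in m, angles in rad, forces in N, time in s.
With the tool pointing down it reaches from about 0.4 to 0.85 m from the base axis. Payload 10.4 kg.
Tool frame: the origin (TCP) lies on the front face of the gripper's body, between the roots of the fingers; the fingertips stand 70 mm ahead of it and the grasp point (between the pads) lies 51 mm ahead of it (grasp_offset is the distance from the TCP to the grasp point, in m); z points along the fingers, y is the direction in which the jaws open and shut (so a half turn about z gives the same grasp; the last joint's range is limited). The gripper opens to 87 mm and grips with 3 to 60 N. Pads are 19 mm wide; open, the fingers measure 117 mm over their backs; the gripper's body (75 mm by 190 mm) begins 51 mm behind the grasp point.
Start: joints at [1.283, 0.332, -0.065, 1.46, 0.022, 1.35, -0.088], TCP at [0.164, -0.603, 0.292] pointing down, gripper open.
Joint ranges: [-2.6, 2.6], [-0.5, 2.12], [-1.47, 1.34], [0.16, 2.42], [-1.27, 4.41], [0.06, 2.06], [-2.6, 2.6]. Speed limits (rad/s): [2.22, 2.22, 2.79, 2.79, 3.14, 3.14, 3.14].

INTERFACE

Orientations are given as a unit quaternion [x, y, z, w].
In Python, from bench import * gives the robot as it stands. The module is installed in compiled form; this text tells all that it offers.
- The arm moves only by the tool arm_command, never from a script. Its argument "commands" is a list of rows, each a list of 3 entries, a list of its own where there are three numbers: the opening in per cent of the stroke, from 0 (shut) to 100 (fully open), then the shift along the tool's x, y, z in m, then the turn, a rotation vector about the tool's x, y, z in rad. A call has exactly 10 rows; each row is the pose to reach, as a shift and turn from the pose commanded when the call began, along the tool's axes at that moment; what a row does not reach only later rows make up. A row lasts 1/12 s, in which the tool goes at most 41.7 mm and 7.16 degrees, less where a joint would pass 70% of its speed; a pose out of reach is approached as far as the arm can. A call with a gripper value outside its range is refused whole. The fingers move at their own pace and stop on an object; "squeeze" is the grip in N (left out, the last holds). Time passes only in rows, so rows that repeat a pose let the fingers close, or fill a call up. It gives the time, the measured TCP pose, the force and the opening at its end, in the units of the state.
- read_state(): the state, without advancing time (a new reading comes with each control period).
- camera(name): name is "scene" or "top"; returns a dict with "pixels" (384x512x3 uint8, red, green, blue), "fx", "fy", "cx", "cy" (pixels), "rvec" (rotation vector, rad) and "tvec" (3), from world to camera coordinates, as OpenCV has them. Camera axes: x right, y down, z forward; pixel columns grow to the right and rows downward; lengths in m; the calibration is good to about 2 mm. A picture is of the moment at which its call begins. There is no depth.
- close_job(): hands the job in, once; it reports no verdict.
The state is a dict: "time": time; "joint_positions": joint angles; "joint_vel": joint speeds; "joint_torque": joint torques, N m; "ee_pos": TCP position; "eef_rot": TCP orientation; "ft_force": force on the tool from outside, world axes, zero at the start; "torque": the same for the moment, N m; "width": finger opening in m.
Only numpy, scipy, OpenCV 4.12 (cv2) and the standard library are available. Lean on these libraries where they do the work, as an engineer would, in place of code of your own. Each camera call takes 0.05 s, during which the arm holds its last target.

TASK

Slide the blue tape dispenser onto the dovetail rail from the rail's open end, and push it gently along until it butts firmly against the black rubber buffer of the red stop. Then turn its black side clamp knob clockwise until the clamp bites snugly on the rail, without forcing anything, and let go; leave the other things on the board alone.

Things in the scene. Friction and masses are not known exactly. Their poses are not given: they have to be found in the camera images.
- dispenser: Blue tape dispenser on a dovetail carriage, loose, 0.34 to 0.55 kg. Origin: centre of its underside; z up, x the way it is pushed on (cutter end leads), y to its left. Carriage 110 long (x), 64 wide, 22 high, with a groove along x underneath; a lug at the rear left (x -55 to -20) reaches y +48. Mounted: x along the rail's x, underside 6 above the board; play 1.5 to each side, 3 upward.
- housing_grip (a point): Where to grip the dispenser: middle of its housing, 10 ahead of the dispenser's origin and 50 above its underside. The housing is two flat upright cheeks, 28 wide over both (y), 56 long (x -18 to +38 from the dispenser's origin), z 22 to 64; a clear tape roll between them stands up to z 79. Axes as the dispenser's.
- carriage_front (a point): Middle of the carriage's front end face, which butts on the stop's buffer: 55 ahead of the dispenser's origin, 18 above its underside. Axes as the dispenser's.
- clamp_knob: Black knob on the carriage's rear left, on a vertical axis at dispenser x -38, y +28.7; origin on the axis 22 above the dispenser's underside; x along its grip bar. Loose: bar 0 to 0.2 rad clockwise (from above) of the dispenser's x. Turned clockwise, its cam runs free, then bites on the rail somewhere between 0.7 and 1.4 rad (differs each time) and stiffens quickly; limit 1.8. It stays as left.
- knob_grip (a point): Centre of the knob's grip bar, on its axis, 26.5 above the clamp_knob origin (48.5 above the dispenser's underside). Bar 40 long (x), 12 thick (y), 22 high. About 0.1 N m (at most 0.16) is felt at the wrist while it runs free; once it bites, this rises some 0.1 N m per 0.07 rad: about 0.25 N m is snug, 0.5 N m is too much.
- rail: Bright steel dovetail rail on a dark foot plate, fixed to the board. Origin at board height; x along the rail, from the open end (x -77, tapered over the last 14) to the far end (x +115). Top 36 wide, 20 above the board; flanks slope in to 24 wide at 7 above the board; foot plate 62 wide, 4 thick. The carriage can only go on from the open end, and stays clear of the board by 6.
- rail_mouth (a point): Middle of the rail's open end at its top: x -77, 20 above the board. Axes as the rail's.
- stop: Red stop saddle fixed over the rail at a place that changes. Origin at board height on the rail's axis, in the plane of the red front face, 65 to 85 from the rail's origin; x as the rail's x. A black rubber buffer, 40 wide, 23 to 39 above the board, stands 2 to 22 proud of that face (set differently each time, firmly held): the carriage butts on it. Block 42 high, 60 wide, 30 long. The contact is stiff.
- tape_a: Clear packing tape roll lying flat, 90 across, 48 high; leave it alone. Origin: centre of the underside.
- tape_b: Second clear packing tape roll, same size; leave it alone.
- stapler: Black stapler, 130 by 34 by 53, along its x; leave it alone.
- marker: Red marker pen lying down, 130 long, 18 thick, along its x; leave it alone.
- tin: Aluminium tin with its lid snapped shut, 98 by 68 by 40; leave it alone.
- carton: Small carton, 90 by 70 by 55 high; leave it alone.

How it is judged:
By the outcome, as a careful person would: the job done as asked, in the order asked, and still so for the second after the job is handed in, with the robot touching nothing.
It also fails if it takes over 72 s, if anything falls off the work surface, if the arm or the gripper's body presses on something with over 40 N, if the wrist force passes 120 N, or if a joint passes its speed limit or range.

## Working session

There is one attempt and no reset: what is moved stays moved. The work goes in short steps, Python scripts to look and compute and a tool call to move; the robot and the scene stay as the last step left them, time stands still between calls to the robot, and variables do not carry over. Pictures are saved under pics/ and viewed, and the job is handed in when it is done.

Besides the shell and the picture viewer there is one more tool, called by a JSON object that holds its "name" and its "arguments". arm_command: Moves the arm, as the interface text tells. Its arguments: {"type":"object","properties":{"commands":{"type":"array","items":{"type":"array"}},"squeeze":{"type":"number"}},"required":["commands"]}

```bash
mkdir -p pics
python3 - <<'E'
from bench import *
import cv2
for n in("scene","top"):
    c=camera(n); cv2.imwrite(f"pics/{n}0.png",c["pixels"][:,:,::-1]); print(n,[c[k] for k in("fx","fy","cx","cy","rvec","tvec")])
print(read_state())
E
```

```text
scene [458.37235383356506, 458.37235383356506, 259.55101449300577, 183.26144679493112, array([ 1.16362553,  2.41031252, -0.92694124]), array([ 0.38875743, -0.26399054,  1.80580073])]
top [409.0981771424432, 409.0981771424432, 247.84453796674973, 194.0903575872435, array([ 2.18367966, -2.03776522,  0.20224678]), array([-0.05331711,  0.5575747 ,  1.06780066])]
{'time': 0.1, 'joint_positions': array([ 1.28341009,  0.33284541, -0.06469776,  1.46084134,  0.02157267,
        1.3498863 , -0.08851661]), 'joint_vel': array([ 0.00014952, -0.00193825,  0.00130719, -0.00284033, -0.00111327,
        0.00016865, -0.00126901]), 'joint_torque': array([ 2.32275044e-03, -6.24546361e+01,  2.53239454e-02, -3.90719998e+01,
       -6.14314014e-02,  3.66060832e-02,  5.27905843e-05]), 'ee_pos': array([ 0.16350654, -0.60297657,  0.29151812]), 'eef_rot': array([ 9.91249006e-01,  1.32003769e-01, -9.99060065e-05, -6.35432952e-04]), 'ft_force': array([-0.11757798, -0.04659294, -0.81584487]), 'torque': array([-0.03036279,  0.02918928,  0.04287487]), 'width': 0.08686493890995385}
```

View pics/scene0.png

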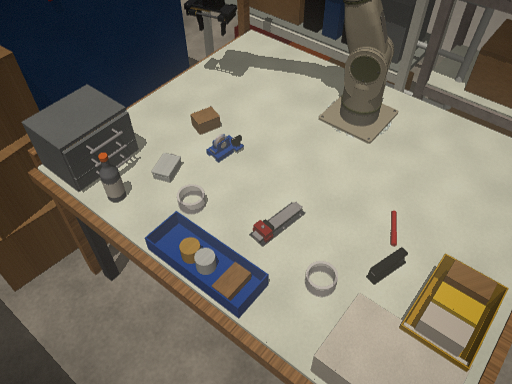

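View pics/top0.png

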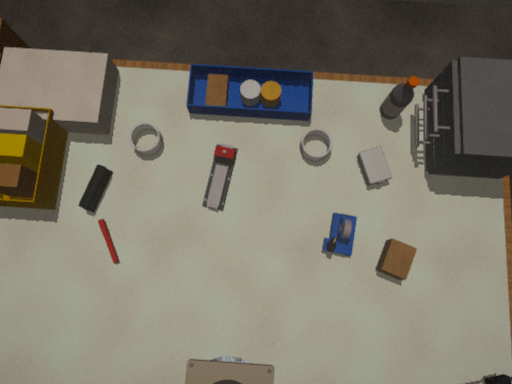

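Run:
```python
import cv2,numpy as np
s=cv2.imread("pics/scene0.png");t=cv2.imread("pics/top0.png")
def crop(i,x,y,w,h,k): return cv2.resize(i[y:y+h,x:x+w],None,fx=k,fy=k,interpolation=cv2.INTER_CUBIC)
cv2.imwrite("pics/c1.png",np.hstack([crop(t,310,195,65,75,6),crop(t,190,135,65,75,6)]))
cv2.imwrite("pics/c2.png",np.hstack([crop(s,195,120,65,60,6),crop(s,245,190,65,60,6)]))
```

```text
(no output)
```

View pics/c1.png

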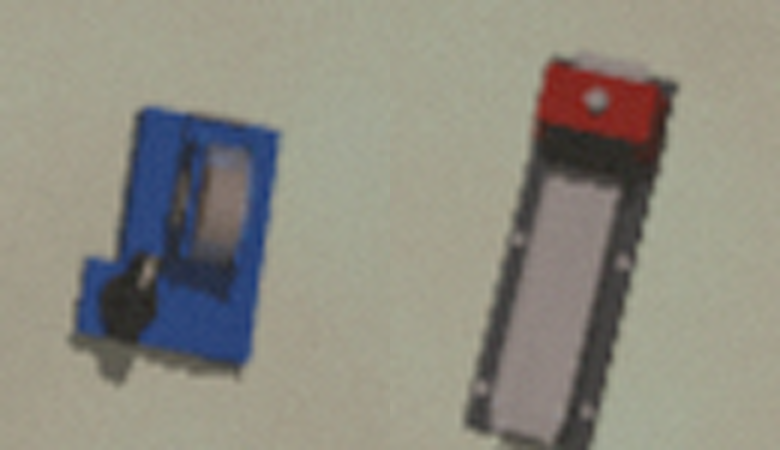

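View pics/c2.png

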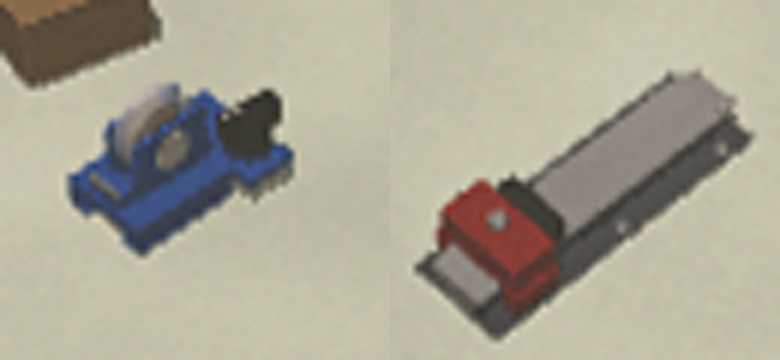

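```bash
cat > h.py <<'E'
import numpy as np,cv2
from bench import *
from scipy.optimize import least_squares
C={n:camera(n) for n in("scene","top")}
def proj(P,n):
    c=C[n];K=np.array([[c["fx"],0,c["cx"]],[0,c["fy"],c["cy"]],[0,0,1]])
    return cv2.projectPoints(np.asarray(P,float).reshape(-1,3),c["rvec"],c["tvec"],K,None)[0][:,0]
def w(p,L):  # p=x,y,yaw ; L local m
    L=np.asarray(L,float).reshape(-1,3);c,s=np.cos(p[2]),np.sin(p[2])
    z=p[3] if len(p)>3 else 0
    return np.c_[p[0]+c*L[:,0]-s*L[:,1],p[1]+s*L[:,0]+c*L[:,1],L[:,2]+z]
def fit(p0,obs):
    # obs: list of (view,local mm,pixel)
    def f(p):
        r=[]
        for v,L,q in obs: r+=list(proj(w(p,np.array(L)/1e3),v)[0]-q)
        return r
    return least_squares(f,p0,loss="soft_l1"),f
def ray(q,n,z):
    c=C[n];R=cv2.Rodrigues(np.array(c["rvec"]))[0];o=-R.T@c["tvec"]
    d=R.T@[(q[0]-c["cx"])/c["fx"],(q[1]-c["cy"])/c["fy"],1]
    return o+d*(z-o[2])/d[2]
E
python3 - <<'E'
from h import *
T=lambda x,y,X,Y:np.array([x+(X+.5)/6-.5,y+(Y+.5)/6-.5])
t1=lambda X,Y:T(310,195,X,Y); t2=lambda X,Y:T(190,135,X-390,Y)
s1=lambda X,Y:T(195,120,X,Y); s2=lambda X,Y:T(245,190,X-390,Y)
obs=[("top",[55,32,22],t1(142,106)),("top",[55,-32,22],t1(281,128)),("top",[-55,-32,22],t1(247,366)),
("top",[-20,48,22],t1(88,258)),
("scene",[55,32,22],s1(69,180)),("scene",[55,-32,22],s1(138,225)),] 
print(ray(t1(142,106),"top",.022),ray(t1(281,128),"top",.022),ray(t1(247,366),"top",.022))
print(ray(s1(69,180),"scene",.022),ray(s1(138,225),"scene",.022))
print('rail top', [ray(t2(*q),"top",.02) for q in [(545,172),(618,182),(487,425),(555,445)]])
print('rail sc', [ray(s2(*q),"scene",.02) for q in [(672,74),(735,102)]])
print('foot', [ray(t2(*q),"top",.004) for q in [(465,425),(590,455)]])
print('stop', [ray(t2(*q),"top",.042) for q in [(537,130),(655,150),(548,60),(665,80)]])
print('stop', [ray(s2(*q),"scene",.042) for q in [(482,180),(556,234)]])
E
```

```text
[ 0.53143438 -0.25673374  0.022     ] [ 0.52551596 -0.32169506  0.022     ] [ 0.41434129 -0.30800771  0.022     ]
[ 0.52627118 -0.32387854  0.022     ] [ 0.52907215 -0.26567612  0.022     ]
rail top [array([0.65123663, 0.08539616, 0.02      ]), array([0.64868605, 0.05002466, 0.02      ]), array([0.526504  , 0.10212966, 0.02      ]), array([0.51921248, 0.06942019, 0.02      ])]
rail sc [array([0.53216852, 0.05995688, 0.02      ]), array([0.52700748, 0.09787029, 0.02      ])]
foot [array([0.52844728, 0.11449615, 0.004     ]), array([0.51812115, 0.05384049, 0.004     ])]
stop [array([0.66539628, 0.08863242, 0.042     ]), array([0.65943743, 0.03224424, 0.042     ]), array([0.70024078, 0.08637898, 0.042     ]), array([0.69415108, 0.03013473, 0.042     ])]
stop [array([0.66550746, 0.03473816, 0.042     ]), array([0.66909905, 0.08539017, 0.042     ])]
```

```bash
cat >> h.py <<'E'
def samp(img,pts): return cv2.remap(img,pts[:,0].astype(np.float32),pts[:,1].astype(np.float32),cv2.INTER_LINEAR)[:,0]
def chan(n,kind):
    im=C[n]["pixels"].astype(np.float32);R,G,B=im[...,0],im[...,1],im[...,2];s=R+G+B+30
    c={"blue":(B-R)/s*300,"red":(R-G)/s*300,"gray":s/3,"sat":(im.max(2)-im.min(2))/s*300}[kind]
    return cv2.GaussianBlur(c,(0,0),0.7)
def track(p0,edges,iters=8,hw=4.,fix=0):
    # edges: (view,kind,A,B[,sign]) local mm
    p=np.array(p0,float);np_=len(p)
    for it in range(iters):
        rows=[];h=hw if it<3 else max(2.,hw/2)
        for e in edges:
            v,k,A,B=e[:4];sg=e[4] if len(e)>4 else 0;A=np.array(A)/1e3;B=np.array(B)/1e3;img=chan(v,k)
            for t in np.linspace(.08,.92,12):
                L=A+(B-A)*t
                a=proj(w(p,[L]),v)[0];d=proj(w(p,[B]),v)[0]-proj(w(p,[A]),v)[0];n=np.array([-d[1],d[0]])/np.hypot(*d)
                o=np.arange(-h,h+.01,.25);g=np.gradient(samp(img,a+o[:,None]*n))
                g=g*sg if sg else abs(g)
                i=np.argmax(g)
                if g[i]<.6 or i in(0,len(o)-1):continue
                J=[]
                for q in range(np_):
                    dp=np.zeros(np_);dp[q]=1e-4;J.append((proj(w(p+dp,[L]),v)[0]-a)@n/1e-4)
                m=slice(max(0,i-3),i+4);gg=np.clip(g[m],0,None);oo=(o[m]*gg).sum()/gg.sum()
                rows.append((oo,J,edges.index(e)))
        r=np.array([x[0] for x in rows]);J=np.array([x[1] for x in rows]);W=1/(1+(r/.6)**2)
        p=p+np.linalg.lstsq(J*W[:,None]**.5,r*W**.5,rcond=None)[0]
    for i,e in enumerate(edges):
        rr=[x[0] for x in rows if x[2]==i];print(i,e[0],e[2],e[3],len(rr),np.round(np.median(rr) if rr else 9,2),np.round(np.std(rr) if rr else 9,2))
    return p
def overlay(p,segs,v,fn,box,k=8):
    x,y,W,H=box;im=cv2.resize(C[v]["pixels"][y:y+H,x:x+W,::-1],None,fx=k,fy=k,interpolation=cv2.INTER_CUBIC)
    for A,B in segs:
        q=(proj(w(p,np.array([A,B])/1e3),v)-[x,y]+.5)*k
        cv2.line(im,tuple(int(z) for z in q[0]),tuple(int(z) for z in q[1]),(0,255,255),1,cv2.LINE_AA)
    if fn: cv2.imwrite(fn,im)
    return im
def box(x0,x1,y0,y1,z0,z1):
    P=[(x,y,z) for x in(x0,x1) for y in(y0,y1) for z in(z0,z1)]
    return [(a,b) for i,a in enumerate(P) for b in P[i+1:] if sum(u!=t for u,t in zip(a,b))==1]
DISP=box(-55,55,-32,32,0,22)+box(-55,-20,32,48,0,22)+box(-18,38,-14,14,22,64)
RAIL=box(-63,115,-18,18,20,20.001)+box(-77,115,-31,31,0,4)
E
python3 - <<'E'
from h import *
for n in C:
    R=cv2.Rodrigues(np.array(C[n]["rvec"]))[0];print(n,-R.T@C[n]["tvec"])
p=np.array([.472,-.283,-.122])
a=overlay(p,DISP,"top",None,(310,195,65,70),6);b=overlay(p,DISP,"scene",None,(195,120,65,70),6)
cv2.imwrite("pics/o1.png",np.hstack([a,b]))
pr=np.array([.600,.076,-.133])
S=RAIL+box(72,102,-30,30,4,42)
a=overlay(pr,S,"top",None,(190,135,65,80),6);b=overlay(pr,S,"scene",None,(245,190,65,80),6)
cv2.imwrite("pics/o2.png",np.hstack([a,b]))
E
```

```text
scene [1.33767937 0.57395063 1.16744773]
top [ 0.33700136 -0.03273986  1.15727642]
```

View pics/o1.png

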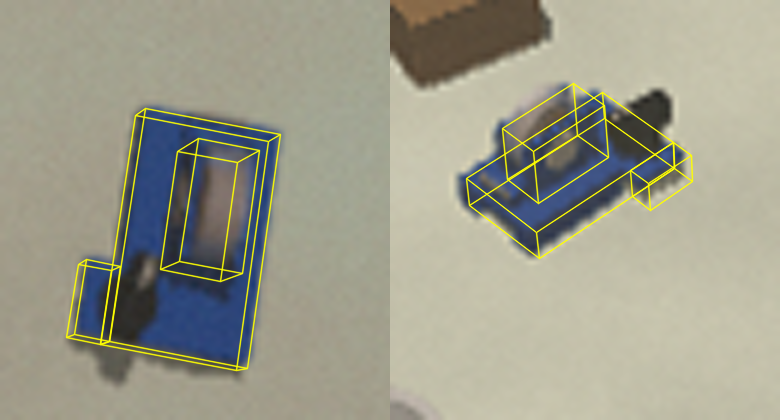

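View pics/o2.png

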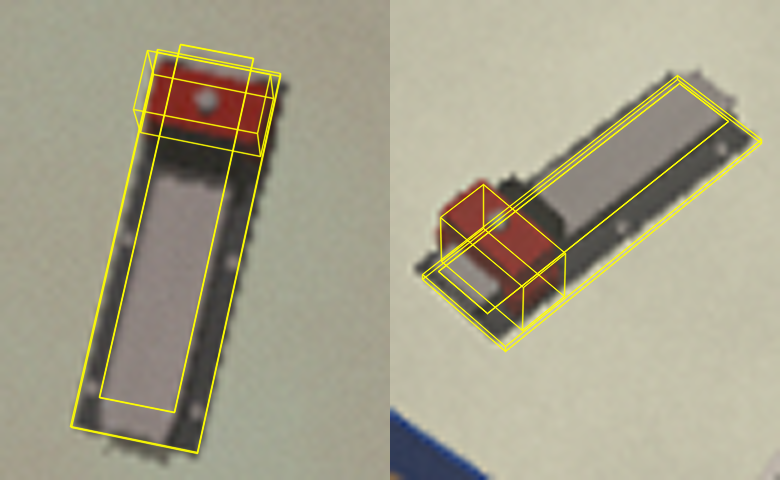

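Run:
```python
from h import *
ed=[("top","blue",[50,-32,22],[-50,-32,22]),("top","blue",[55,30,22],[55,-30,22]),("top","blue",[-55,-30,0],[-55,40,0]),
("top","blue",[-15,32,0],[50,32,0]),
("scene","blue",[55,30,0],[55,-30,0]),("scene","blue",[55,32,0],[-15,32,0]),("scene","blue",[55,-32,0],[55,-32,22])]
p=np.array([.472,-.283,-.122])
for s in (ed,ed[:4],ed[4:]): print(track(p,s))
p=track(p,ed)
a=overlay(p,DISP,"top",None,(310,195,65,70),6);b=overlay(p,DISP,"scene",None,(195,120,65,70),6)
cv2.imwrite("pics/o1b.png",np.hstack([a,b]))
pr=np.array([.600,.076,-.133])
er=[("top","gray",[-55,-31,4],[60,-31,4],0),("top","gray",[-55,31,4],[60,31,4],0),
("top","gray",[-55,-18,20],[45,-18,20]),("top","gray",[-55,18,20],[45,18,20]),
("scene","gray",[-55,18,20],[45,18,20]),("scene","gray",[-65,31,0],[60,31,0]),("scene","gray",[-77,-10,20],[-77,10,20]),("top","gray",[-77,-10,20],[-77,10,20]),]
for s in (er,er[:4]+er[7:],er[4:7]): print(track(pr,s,hw=3.))
pr=track(pr,er,hw=3)
S=RAIL+box(72,102,-30,30,4,42)+[((-77,-10,20),(-77,10,20))]
a=overlay(pr,S,"top",None,(190,135,65,80),6);b=overlay(pr,S,"scene",None,(245,190,65,80),6)
cv2.imwrite("pics/o2b.png",np.hstack([a,b]))
```

```text
0 top [50, -32, 22] [-50, -32, 22] 11 0.98 0.41
1 top [55, 30, 22] [55, -30, 22] 12 0.64 0.35
2 top [-55, -30, 0] [-55, 40, 0] 11 0.54 0.25
3 top [-15, 32, 0] [50, 32, 0] 12 0.02 0.32
4 scene [55, 30, 0] [55, -30, 0] 7 0.3 0.62
5 scene [55, 32, 0] [-15, 32, 0] 12 -0.73 0.24
6 scene [55, -32, 0] [55, -32, 22] 12 -0.02 0.15
[ 0.47391608 -0.28517766 -0.154494  ]
0 top [50, -32, 22] [-50, -32, 22] 12 0.57 0.34
1 top [55, 30, 22] [55, -30, 22] 12 0.72 0.37
2 top [-55, -30, 0] [-55, 40, 0] 12 0.71 0.26
3 top [-15, 32, 0] [50, 32, 0] 12 0.41 0.33
[ 0.47417195 -0.28422943 -0.14859645]
0 scene [55, 30, 0] [55, -30, 0] 11 0.96 0.91
1 scene [55, 32, 0] [-15, 32, 0] 12 0.01 0.19
2 scene [55, -32, 0] [55, -32, 22] 12 -0.03 0.13
[ 0.47061361 -0.28898231 -0.12257107]
0 top [50, -32, 22] [-50, -32, 22] 11 0.98 0.41
1 top [55, 30, 22] [55, -30, 22] 12 0.64 0.35
2 top [-55, -30, 0] [-55, 40, 0] 11 0.54 0.25
3 top [-15, 32, 0] [50, 32, 0] 12 0.02 0.32
4 scene [55, 30, 0] [55, -30, 0] 7 0.3 0.62
5 scene [55, 32, 0] [-15, 32, 0] 12 -0.73 0.24
6 scene [55, -32, 0] [55, -32, 22] 12 -0.02 0.15
0 top [-55, -
[... 536 characters left out ...]
19 0.18
3 top [-55, 18, 20] [45, 18, 20] 12 -0.03 0.24
4 top [-77, -10, 20] [-77, 10, 20] 12 -0.0 0.32
[ 0.59179509  0.07514285 -0.15242608]
0 scene [-55, 18, 20] [45, 18, 20] 12 0.0 0.1
1 scene [-65, 31, 0] [60, 31, 0] 12 0.11 0.16
2 scene [-77, -10, 20] [-77, 10, 20] 12 0.02 0.12
[ 0.60026497  0.07072396 -0.15077806]
0 top [-55, -31, 4] [60, -31, 4] 12 -0.16 0.29
1 top [-55, 31, 4] [60, 31, 4] 12 -0.2 0.29
2 top [-55, -18, 20] [45, -18, 20] 12 -0.27 0.24
3 top [-55, 18, 20] [45, 18, 20] 12 -0.24 0.31
4 scene [-55, 18, 20] [45, 18, 20] 12 0.69 0.09
5 scene [-65, 31, 0] [60, 31, 0] 12 0.79 0.15
6 scene [-77, -10, 20] [-77, 10, 20] 12 0.03 0.12
7 top [-77, -10, 20] [-77, 10, 20] 11 -0.18 0.24
```

View pics/o1b.png

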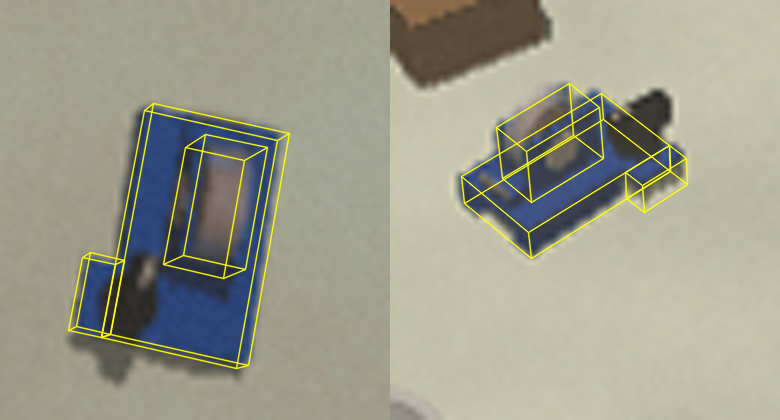

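View pics/o2b.png

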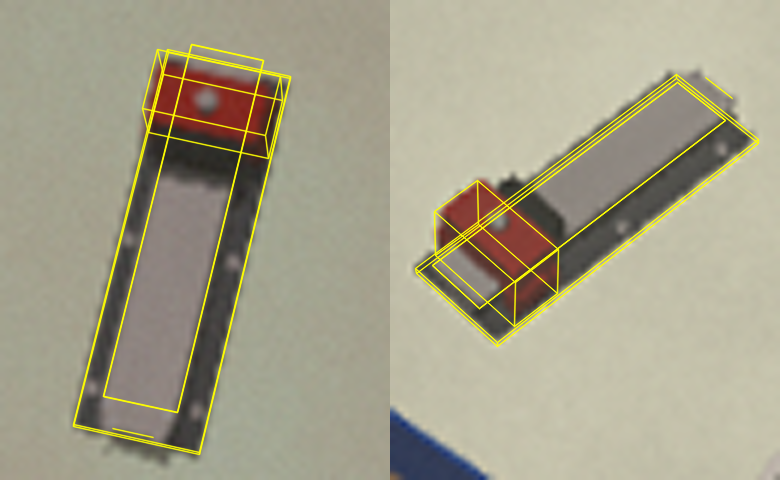

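Run:
```python
from h import *
im=chan("top","blue")
print(np.round(im[225,340:362]).astype(int)); print(np.round(chan("top","gray")[225,340:362]).astype(int))
p=np.array([.472,-.283,-.122])
q=proj(w(p,np.array([[50,-32,22],[0,-32,22],[-50,-32,22]])/1e3),"top");print(q)
for y in q[:,1]: 
  r=int(round(y)); print(r,np.round(im[r,345:362]).astype(int),np.round(chan("top","gray")[r,345:362]).astype(int))
```

```text
[  1  18  54  31  -8 -16 -16 -16 -16 -16  -4  28  62  81  74  36   3  -9
 -10 -10  -9  -9]
[ 80  76  77  78  86 109 121 124 124 124 122 112  97  89  96 122 151 164
 168 168 168 168]
[[356.06649189 218.64662416]
 [353.56652084 236.21306802]
 [351.02320297 254.08409526]]
219 [34 33 39 44 50 51 61 78 86 86 73 28 -1 -9 -9 -9 -9] [ 95  98  99  99  96  92  86  86  88  89  98 129 156 166 168 167 168]
236 [  7   5   1  10  42  70  84  84  61  13  -9 -11 -11 -12 -11 -11 -12] [ 90  90  91  91  90  86  85  89 104 139 160 165 165 166 165 165 166]
254 [ 58  64  67  70  72  64  31   0 -12 -13 -13 -13 -13 -14 -14 -14 -14] [ 81  81  81  82  86  95 121 148 161 163 163 163 163 163 162 162 163]
```

Run:
```python
from h import *
p=np.array([.472,-.283,-.122])
print(track(p,[("top","blue",[50,-32,22],[-50,-32,22]),("top","blue",[55,30,22],[55,-30,22])],hw=3.))
for pr in ([.598,.076,-.133],[.598,.076,-.15]):
  g=chan("top","gray")
  for x in (-50,-20,10,40):
    for L in ([x,-31,4],[x,-18,20],[x,18,20],[x,31,4]):
      q=proj(w(pr,np.array([L])/1e3),"top")[0]
      o=np.arange(-4,4.1,.25); s=samp(g,np.c_[q[0]+o,np.full(len(o),q[1])]); gr=np.gradient(s)
      i=np.argmax(abs(gr)); m=slice(max(0,i-4),i+5);a=abs(gr[m])
      print(x,L[1],round((o[m]*a).sum()/a.sum(),2),round(gr[i],1),end=' | ')
    print()
```

```text
0 top [50, -32, 22] [-50, -32, 22] 12 0.0 0.23
1 top [55, 30, 22] [55, -30, 22] 12 -0.01 0.24
[ 0.47249103 -0.28268467 -0.11711388]
-50 -31 0.24 9.1 | -50 -18 -0.07 -7.4 | -50 18 -3.51 -7.7 | -50 31 0.55 -7.2 | 
-20 -31 0.71 8.6 | -20 -18 0.43 -7.8 | -20 18 -2.92 -8.5 | -20 31 0.65 -8.4 | 
10 -31 0.84 10.3 | 10 -18 0.35 -7.5 | 10 18 -3.06 -8.5 | 10 31 0.59 -8.6 | 
40 -31 0.85 9.0 | 40 -18 0.45 -6.9 | 40 18 -2.82 -8.7 | 40 31 1.12 -8.5 | 
-50 -31 0.53 9.1 | -50 -18 0.38 -7.4 | -50 18 -3.21 -7.8 | -50 31 0.43 -7.8 | 
-20 -31 0.91 8.4 | -20 -18 0.65 -7.8 | -20 18 -3.08 -8.5 | -20 31 0.87 -8.4 | 
10 -31 0.64 10.3 | 10 -18 0.32 -7.5 | 10 18 -3.1 -8.4 | 10 31 0.59 -8.6 | 
40 -31 0.42 9.6 | 40 -18 0.37 -7.0 | 40 18 -2.87 -8.7 | 40 31 0.87 -8.6 |
```

```bash
cat > g.py <<'E'
import sys,numpy as np
from bench import *
from scipy.spatial.transform import Rotation as Ro
def go(tx,ty,tz,yaw):
    s=read_state();R=Ro.from_quat(s["eef_rot"]);d=np.array([tx,ty,tz])-s["ee_pos"]
    T=Ro.from_matrix(np.array([[np.cos(yaw),np.sin(yaw),0],[np.sin(yaw),-np.cos(yaw),0],[0,0,-1]]))
    rv=(R.inv()*T).as_rotvec()
    X=R.as_matrix()[:,0]
    print("shift",np.round(R.inv().apply(d),4),"turn",np.round(rv,4),"yaw now",round(np.arctan2(X[1],X[0]),4),"pos",np.round(s["ee_pos"],4),"F",np.round(s["ft_force"],1),"T",np.round(s["torque"],2),"w",round(s["width"],4),"t",round(s["time"],2))
    return s
if __name__=="__main__": go(*map(float,sys.argv[1:]))
E
python3 g.py .482 -.285 .16 -.117
```

```text
shift [ 0.3906 -0.2238  0.1322] turn [ 0.     -0.      0.3818] yaw now 0.2648 pos [ 0.1636 -0.6032  0.2922] F [-0.1 -0.5  0.1] T [-0.03 -0.05 -0.01] w 0.0869 t 0.6
```

{"name": "arm_command", "arguments": {"commands": [[100,[0.03,-0.017,0.01],[0,0,0.06]],[100,[0.06,-0.034,0.02],[0,0,0.13]],[100,[0.09,-0.052,0.03],[0,0,0.2]],[100,[0.12,-0.069,0.04],[0,0,0.27]],[100,[0.15,-0.086,0.05],[0,0,0.34]],[100,[0.18,-0.103,0.06],[0,0,0.382]],[100,[0.21,-0.12,0.07],[0,0,0.382]],[100,[0.24,-0.137,0.08],[0,0,0.382]],[100,[0.27,-0.155,0.09],[0,0,0.382]],[100,[0.3,-0.172,0.1],[0,0,0.382]]]}}

```text
time: 1.43
ee_pos: [0.4091, -0.3573, 0.1921]
eef_rot: [0.998, -0.059, 0.0, 0.0]
ft_force: [0.8, -0.3, 0.3]
width: 0.087
```

{"name": "arm_command", "arguments": {"commands": [[100,[0.016,-0.02,0.008],[0,0,0]],[100,[0.032,-0.04,0.016],[0,0,0]],[100,[0.048,-0.06,0.024],[0,0,0]],[100,[0.064,-0.0804,0.032],[0,0,0]],[100,[0.064,-0.0804,0.032],[0,0,0]],[100,[0.064,-0.0804,0.04],[0,0,0]],[100,[0.064,-0.0804,0.05],[0,0,0]],[100,[0.064,-0.0804,0.058],[0,0,0]],[100,[0.064,-0.0804,0.058],[0,0,0]],[100,[0.064,-0.0804,0.058],[0,0,0]]]}}

```text
time: 2.27
ee_pos: [0.4801, -0.287, 0.1336]
eef_rot: [0.998, -0.059, -0.001, -0.0]
ft_force: [0.2, 0.9, 0.1]
width: 0.0868
```

```bash
python3 g.py .482 -.285 .101 -.117; SNAP=1 python3 - <<'E'
from h import *
a=overlay([0,0,0],[],"top",None,(290,180,100,100),6);b=overlay([0,0,0],[],"scene",None,(180,100,100,100),6)
cv2.imwrite("pics/g1.png",cv2.resize(np.hstack([a,b]),(800,400)))
E
```

```text
shift [ 0.0017 -0.0022  0.0326] turn [-0.0002  0.0013 -0.0017] yaw now -0.1187 pos [ 0.4801 -0.287   0.1336] F [0.2 0.9 0.1] T [-0.    0.04  0.05] w 0.0868 t 2.27
```

View pics/g1.png

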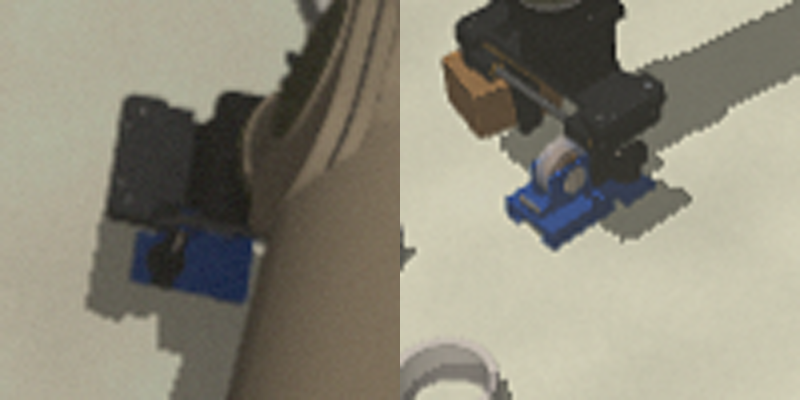

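{"name": "arm_command", "arguments": {"commands": [[100,[0,0,0.012],[0,0,0]],[100,[0,0,0.024],[0,0,0]],[100,[0,0,0.0325],[0,0,0]],[100,[0,0,0.0325],[0,0,0]],[50,[0,0,0.0325],[0,0,0]],[30,[0,0,0.0325],[0,0,0]],[20,[0,0,0.0325],[0,0,0]],[20,[0,0,0.0325],[0,0,0]],[20,[0,0,0.0325],[0,0,0]],[20,[0,0,0.0325],[0,0,0]]], "squeeze": 20}}

```text
time: 3.2
ee_pos: [0.4812, -0.2864, 0.102]
eef_rot: [0.998, -0.059, 0.0, 0.0]
ft_force: [0.4, -0.4, -0.4]
width: 0.0549
```

```bash
python3 g.py .482 -.285 .101 -.117
```

```text
shift [ 0.0006 -0.0015  0.001 ] turn [ 0.0003 -0.0004 -0.0002] yaw now -0.1172 pos [ 0.4812 -0.2864  0.102 ] F [ 0.4 -0.4 -0.4] T [ 0.09  0.   -0.04] w 0.0549 t 3.2
```

{"name": "arm_command", "arguments": {"commands": [[20,[0,0,0],[0,0,0]],[20,[0,0,0],[0,0,0]],[20,[0,0,0],[0,0,0]],[15,[0,0,0],[0,0,0]],[10,[0,0,0],[0,0,0]],[10,[0,0,0],[0,0,0]],[10,[0,0,0],[0,0,0]],[10,[0,0,0],[0,0,0]],[10,[0,0,0],[0,0,0]],[10,[0,0,0],[0,0,0]]], "squeeze": 25}}

```text
time: 4.03
ee_pos: [0.4811, -0.2863, 0.1018]
eef_rot: [0.998, -0.059, 0.0, -0.0]
ft_force: [1.0, 1.3, 1.4]
width: 0.0277
```

```bash
python3 g.py .482 -.285 .101 -.117
```

```text
shift [ 0.0007 -0.0014  0.0008] turn [-0.     -0.     -0.0001] yaw now -0.1171 pos [ 0.4811 -0.2863  0.1018] F [1.  1.3 1.4] T [ 0.34 -0.01 -0.02] w 0.0277 t 4.03
```

```bash
python3 g.py .4556 .094 .19 -.149
```

```text
shift [-0.0698 -0.3747 -0.0882] turn [-0.     -0.      0.0319] yaw now -0.1171 pos [ 0.4811 -0.2863  0.1018] F [1.  1.3 1.4] T [ 0.34 -0.01 -0.02] w 0.0277 t 4.03
```

{"name": "arm_command", "arguments": {"commands": [[10,[0,0,-0.01],[0,0,0]],[10,[0,0,-0.03],[0,0,0]],[10,[0,-0.005,-0.055],[0,0,0]],[10,[-0.003,-0.02,-0.08],[0,0,0]],[10,[-0.008,-0.045,-0.088],[0,0,0.005]],[10,[-0.014,-0.075,-0.088],[0,0,0.01]],[10,[-0.02,-0.105,-0.088],[0,0,0.015]],[10,[-0.026,-0.135,-0.088],[0,0,0.02]],[10,[-0.032,-0.165,-0.088],[0,0,0.025]],[10,[-0.038,-0.195,-0.088],[0,0,0.032]]], "squeeze": 40}}

```text
time: 4.87
ee_pos: [0.4654, -0.087, 0.19]
eef_rot: [0.997, -0.075, -0.0, 0.0]
ft_force: [1.5, 0.0, -5.3]
width: 0.028
```

```bash
python3 g.py .4556 .094 .19 -.149
```

```text
shift [-3.670e-02 -1.775e-01 -1.000e-04] turn [ 0.0006  0.0003 -0.0007] yaw now -0.1497 pos [ 0.4654 -0.087   0.19  ] F [ 1.5  0.  -5.3] T [ 0.06 -0.09 -0.03] w 0.028 t 4.87
```

{"name": "arm_command", "arguments": {"commands": [[10,[-0.006,-0.03,0],[0,0,0]],[10,[-0.012,-0.06,0],[0,0,0]],[10,[-0.0185,-0.09,0],[0,0,0]],[10,[-0.025,-0.12,0],[0,0,0]],[10,[-0.031,-0.148,0],[0,0,0]],[10,[-0.0345,-0.164,0.01],[0,0,0]],[10,[-0.0372,-0.178,0.02],[0,0,0]],[10,[-0.0372,-0.178,0.035],[0,0,0]],[10,[-0.0372,-0.178,0.05],[0,0,0]],[10,[-0.0372,-0.178,0.06],[0,0,0]]]}}

```text
time: 5.7
ee_pos: [0.4551, 0.0932, 0.1287]
eef_rot: [0.997, -0.074, -0.001, 0.0]
ft_force: [-0.1, -0.2, -5.8]
width: 0.0273
```

```bash
python3 g.py .4556 .094 .109 -.149; SNAP=1 python3 - <<'E'
from h import *
cv2.imwrite("pics/top2.png",C["top"]["pixels"][:,:,::-1])
a=overlay([0,0,0],[],"top",None,(170,140,100,110),6);b=overlay([0,0,0],[],"scene",None,(235,160,100,110),6)
cv2.imwrite("pics/g2.png",cv2.resize(np.hstack([a,b]),(800,440)))
E
```

```text
shift [ 0.0004 -0.0009  0.0197] turn [0.001  0.0013 0.0003] yaw now -0.1487 pos [0.4551 0.0932 0.1287] F [-0.1 -0.2 -5.8] T [-0.04  0.02 -0.04] w 0.0273 t 5.7
```

View pics/g2.png

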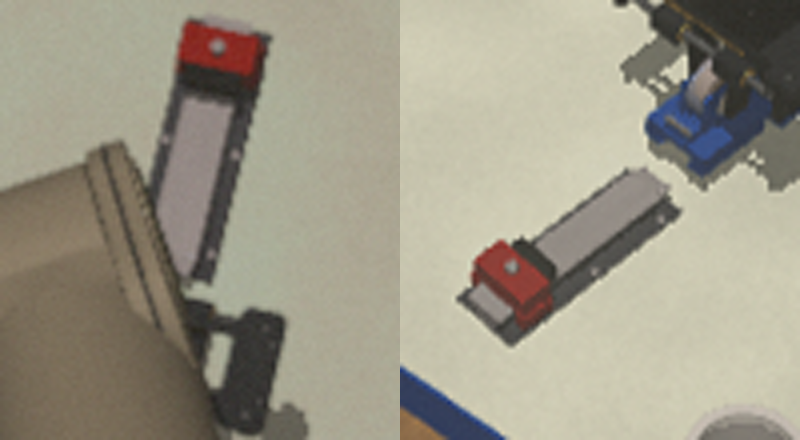

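Run:
```python
from h import *
yaw=-.149
tcp=np.array([.4551,.0932]);o=tcp-.010*np.array([np.cos(yaw),np.sin(yaw)])
p=np.array([o[0],o[1],yaw,.0269]);print(p)
a=overlay(p,DISP,"scene",None,(292,165,48,45),12)
r=np.array([.599,.0725,-.149])
def taper(): return [((-77,-10,20),(-77,10,20)),((-63,-18,20),(115,-18,20)),((-63,18,20),(115,18,20)),((-70,-31,4),(115,-31,4)),((-70,31,4),(115,31,4)),((-70,31,4),(-70,-31,4))]
b=overlay(r,taper(),"scene",None,(245,190,70,60),8)
cv2.imwrite("pics/g3.png",a);cv2.imwrite("pics/g4.png",b)
```

```text
[ 0.4452108   0.09468449 -0.149       0.0269    ]
```

View pics/g3.png

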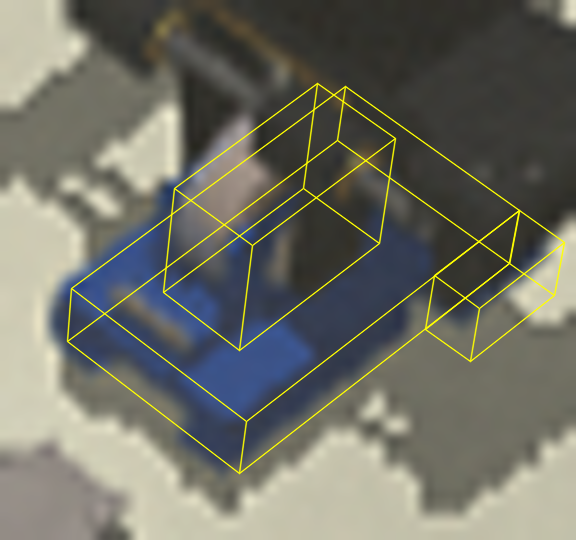

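View pics/g4.png

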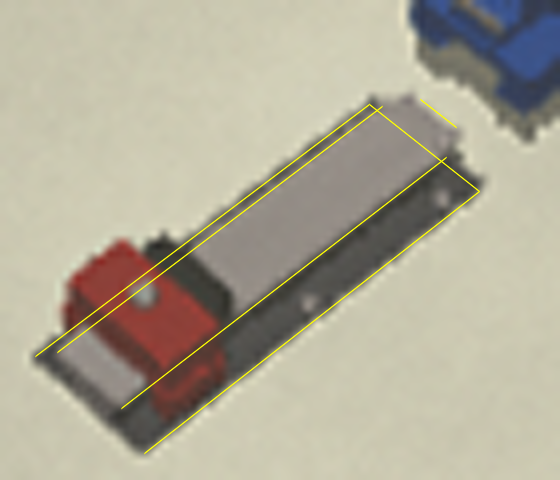

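```bash
cat > off.py <<'E'
from h import *
def off(p,e,hw=3.,show=True):
    v,k,A,B=e[:4];sg=e[4] if len(e)>4 else 0
    A=np.array(A)/1e3;B=np.array(B)/1e3;img=chan(v,k);out=[]
    for t in np.linspace(.05,.95,10):
        L=A+(B-A)*t;a=proj(w(p,[L]),v)[0];d=proj(w(p,[B]),v)[0]-proj(w(p,[A]),v)[0];n=np.array([-d[1],d[0]])/np.hypot(*d)
        o=np.arange(-hw,hw+.01,.25);g=np.gradient(samp(img,a+o[:,None]*n));g=g*sg if sg else abs(g);i=np.argmax(g)
        m=slice(max(0,i-4),i+5);gg=np.clip(g[m],0,None);oo=(o[m]*gg).sum()/gg.sum() if gg.sum()>0 else np.nan
        # convert to mm lateral (local y)
        pp=np.array(p,float);c,s=np.cos(p[2]),np.sin(p[2]);pp[0]-=s*1e-3;pp[1]+=c*1e-3
        j=(proj(w(pp,[L]),v)[0]-a)@n
        out.append(oo/j)
    print(v,k,e[2],e[3],"lateral mm",np.round(out,1),"med",round(float(np.median(out)),2))
    return np.median(out)
E
python3 - <<'E'
from off import *
p=[.4452,.0947,-.149,.0269]
for e in [("scene","blue",[54,32,0],[-10,32,0]),("scene","gray",[54,32,0],[-10,32,0]),("scene","blue",[54,-32,22],[0,-32,22]),("scene","gray",[54,32,22],[-10,32,22])]: off(p,e)
r=[.599,.0725,-.149]
for e in [("scene","gray",[-60,18,20],[40,18,20]),("scene","gray",[-65,31,0],[60,31,0]),("scene","gray",[-60,-18,20],[40,-18,20]),
 ("top","gray",[-30,-18,20],[45,-18,20]),("top","gray",[-30,-31,4],[60,-31,4]),("top","gray",[0,31,4],[60,31,4]),("top","gray",[0,18,20],[45,18,20])]: off(r,e,2.5)
E
```

```text
scene blue [54, 32, 0] [-10, 32, 0] lateral mm [-2.7 -2.7 -2.5 -2.3 -3.2 -3.5 -3.5 -2.5 -2.9 -3. ] med -2.8
scene gray [54, 32, 0] [-10, 32, 0] lateral mm [ 6.2  6.5  6.7  6.5  6.2  9.3  6.7  5.8 -2.7 -2.8] med 6.32
scene blue [54, -32, 22] [0, -32, 22] lateral mm [-2.7 -2.3 -2.3 -3.6 -3.6 -3.  -4.3 -8.5 -9.3 -9.9] med -3.56
scene gray [54, 32, 22] [-10, 32, 22] lateral mm [7.9 8.1 8.3 8.2 8.1 8.2 7.8 8.3 7.9 5.1] med 8.11
scene gray [-60, 18, 20] [40, 18, 20] lateral mm [-1.5 -1.7 -1.7 -1.4 -1.6 -1.2 -1.1 -1.7 -1.2 -1.1] med -1.46
scene gray [-65, 31, 0] [60, 31, 0] lateral mm [-1.4 -1.7 -2.6 -1.2 -1.3 -1.9 -0.9 -1.9 -2.4 -1.6] med -1.63
scene gray [-60, -18, 20] [40, -18, 20] lateral mm [-6.3 -6.5 -6.  -6.7 -6.3 -6.5 -6.5 -6.2 -6.4 -6. ] med -6.38
top gray [-30, -18, 20] [45, -18, 20] lateral mm [1.5 1.2 2.  1.5 1.6 2.1 1.3 3.  1.5 1.6] med 1.57
top gray [-30, -31, 4] [60, -31, 4] lateral mm [1.4 1.2 0.8 1.7 1.2 0.1 0.4 1.3 1.1 0.7] med 1.15
top gray [0, 31, 4] [60, 31, 4] lateral mm [0.5 1.3 2.5 1.5 0.5 1.3 1.  1.3 1.  1.9] med 1.29
top gray [0, 18, 20] [45, 18, 20] lateral mm [1.9 2.  1.1 0.6 1.3 2.4 2.  2.  2.4 1.5] med 1.91
```

{"name": "arm_command", "arguments": {"commands": [[10,[0,-0.001,0.006],[0,0,0]],[10,[0,-0.0017,0.012],[0,0,0]],[10,[0,-0.0017,0.017],[0,0,0]],[10,[0,-0.0017,0.0197],[0,0,0]],[10,[0,-0.0017,0.0197],[0,0,0]],[10,[0,-0.0017,0.0197],[0,0,0]],[10,[0,-0.0017,0.0197],[0,0,0]],[10,[0,-0.0017,0.0197],[0,0,0]],[10,[0,-0.0017,0.0197],[0,0,0]],[10,[0,-0.0017,0.0197],[0,0,0]]]}}

```text
time: 6.63
ee_pos: [0.4562, 0.095, 0.1102]
eef_rot: [0.997, -0.075, 0.0, 0.0]
ft_force: [-0.2, -0.3, -4.0]
width: 0.0275
```

```bash
python3 g.py .4556 .0953 .109 -.148; SNAP=1 python3 - <<'E'
from off import *
from g import *
s=read_state();yaw=-.148;o=s["ee_pos"][:2]-.010*np.array([np.cos(yaw),np.sin(yaw)])
p=[o[0],o[1],yaw,s["ee_pos"][2]-.1018]
off(p,("scene","blue",[54,32,0],[-10,32,0]));off(p,("scene","blue",[54,-32,22],[20,-32,22]))
r=[.599,.0739,-.148]
for e in [("scene","gray",[-60,18,20],[40,18,20]),("scene","gray",[-65,31,0],[60,31,0])]: off(r,e,2.5)
a=overlay(p,DISP,"scene",None,(285,165,60,55),12)
cv2.imwrite("pics/g5.png",a)
E
```

```text
shift [-0.0006 -0.0002  0.0012] turn [ 0.     -0.0003 -0.0013] yaw now -0.1493 pos [0.4562 0.095  0.1102] F [-0.2 -0.3 -4. ] T [-0.03 -0.02  0.02] w 0.0275 t 6.63
scene blue [54, 32, 0] [-10, 32, 0] lateral mm [-3.1 -2.2 -2.9 -3.1 -2.4 -4.2 -2.6 -2.8 -3.2 -2.5] med -2.86
scene blue [54, -32, 22] [20, -32, 22] lateral mm [-2.9 -2.4 -2.  -2.2 -2.4 -3.6 -3.  -2.3 -2.7 -3.2] med -2.58
scene gray [-60, 18, 20] [40, 18, 20] lateral mm [-2.7 -2.8 -2.7 -2.9 -2.3 -2.9 -3.1 -3.4 -2.8 -3.2] med -2.85
scene gray [-65, 31, 0] [60, 31, 0] lateral mm [-3.  -2.8 -3.6 -2.7 -2.9 -3.  -2.5 -3.5 -3.5 -2.7] med -2.92
```

View pics/g5.png

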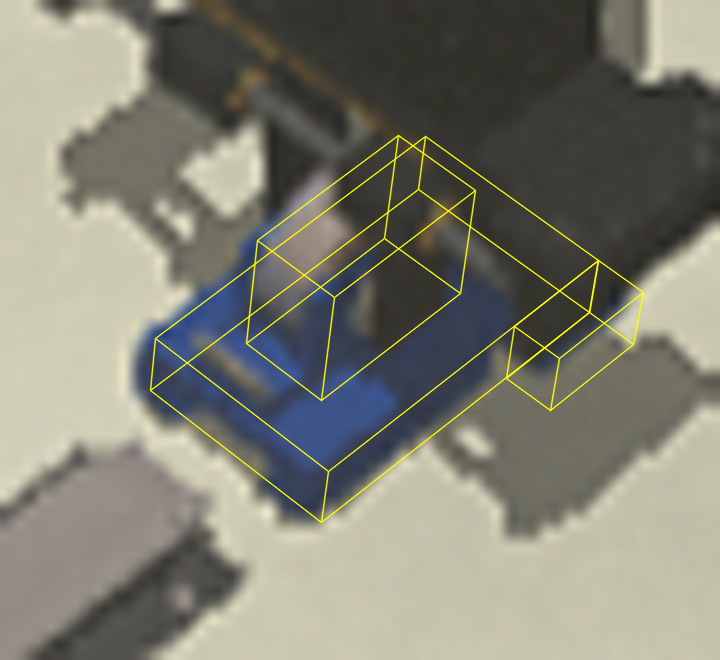

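{"name": "arm_command", "arguments": {"commands": [[10,[0.004,0,0.001],[0,0,0]],[10,[0.009,0,0.001],[0,0,0]],[10,[0.014,0,0.001],[0,0,0]],[10,[0.017,0,0.001],[0,0,0]],[10,[0.02,0,0.001],[0,0,0]],[10,[0.022,0,0.001],[0,0,0]],[10,[0.024,0,0.001],[0,0,0]],[10,[0.026,0,0.001],[0,0,0]],[10,[0.028,0,0.001],[0,0,0]],[10,[0.03,0,0.001],[0,0,0]]]}}

```text
time: 7.57
ee_pos: [0.4859, 0.0905, 0.109]
eef_rot: [0.997, -0.075, 0.0, 0.0]
ft_force: [0.0, -0.4, -4.7]
width: 0.0278
```

```bash
python3 g.py .4853 .0909 .109 -.148
```

```text
shift [-0.0006 -0.0003  0.    ] turn [ 0.0001 -0.0001 -0.0012] yaw now -0.1492 pos [0.4859 0.0905 0.109 ] F [ 0.  -0.4 -4.7] T [ 0.07  0.02 -0.02] w 0.0278 t 7.57
```

No contact yet. Continue slowly through the taper.

{"name": "arm_command", "arguments": {"commands": [[10,[0.002,0,0],[0,0,0]],[10,[0.004,0,0],[0,0,0]],[10,[0.006,0,0],[0,0,0]],[10,[0.008,0,0],[0,0,0]],[10,[0.01,0,0],[0,0,0]],[10,[0.012,0,0],[0,0,0]],[10,[0.014,0,0],[0,0,0]],[10,[0.016,0,0],[0,0,0]],[10,[0.018,0,0],[0,0,0]],[10,[0.02,0,0],[0,0,0]]]}}

```text
time: 8.4
ee_pos: [0.5057, 0.0875, 0.109]
eef_rot: [0.997, -0.075, 0.0, 0.0]
ft_force: [0.5, -0.2, -4.4]
width: 0.0278
```

```bash
python3 g.py .5051 .0879 .109 -.148;SNAP=1 python3 - <<'E'
from h import *
a=overlay([0,0,0],[],"top",None,(180,140,80,100),6);b=overlay([0,0,0],[],"scene",None,(245,160,80,100),6)
cv2.imwrite("pics/g6.png",cv2.resize(np.hstack([a,b]),(800,500)))
E
```

```text
shift [-0.0007 -0.0003  0.    ] turn [ 0.0001 -0.     -0.0012] yaw now -0.1492 pos [0.5057 0.0875 0.109 ] F [ 0.5 -0.2 -4.4] T [ 0.02  0.04 -0.04] w 0.0278 t 8.4
```

View pics/g6.png

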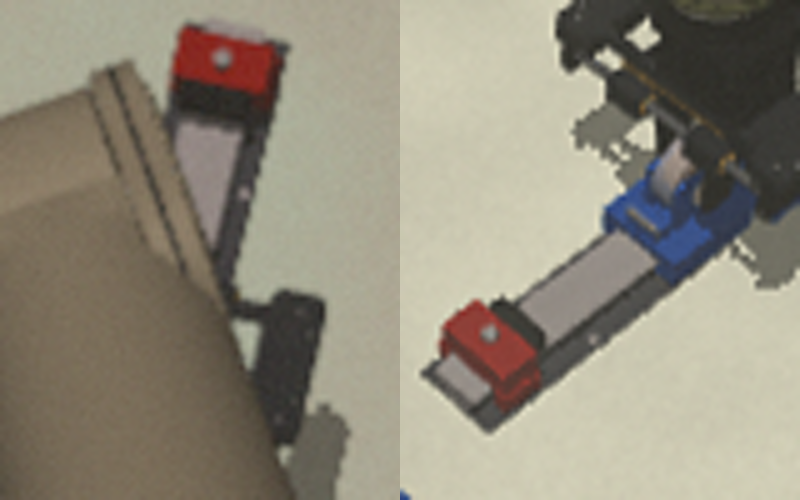

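{"name": "arm_command", "arguments": {"commands": [[10,[0.003,0,0],[0,0,0]],[10,[0.007,0,0],[0,0,0]],[10,[0.011,0,0],[0,0,0]],[10,[0.015,0,0],[0,0,0]],[10,[0.019,0,0],[0,0,0]],[10,[0.023,0,0],[0,0,0]],[10,[0.027,0,0],[0,0,0]],[10,[0.031,0,0],[0,0,0]],[10,[0.035,0,0],[0,0,0]],[10,[0.039,0,0],[0,0,0]]]}}

```text
time: 9.33
ee_pos: [0.5445, 0.0817, 0.109]
eef_rot: [0.997, -0.075, -0.0, 0.0]
ft_force: [-0.7, 0.9, -4.1]
width: 0.0274
```

```bash
python3 g.py .5437 .0821 .109 -.148
```

```text
shift [-0.0008 -0.0003 -0.    ] turn [ 0.0001  0.     -0.0012] yaw now -0.1492 pos [0.5445 0.0817 0.109 ] F [-0.7  0.9 -4.1] T [0.03 0.04 0.02] w 0.0274 t 9.33
```

{"name": "arm_command", "arguments": {"commands": [[10,[0.003,0,0],[0,0,0]],[10,[0.007,0,0],[0,0,0]],[10,[0.011,0,0],[0,0,0]],[10,[0.015,0,0],[0,0,0]],[10,[0.019,0,0],[0,0,0]],[10,[0.023,0,0],[0,0,0]],[10,[0.027,0,0],[0,0,0]],[10,[0.031,0,0],[0,0,0]],[10,[0.035,0,0],[0,0,0]],[10,[0.038,0,0],[0,0,0]]]}}

```text
time: 10.17
ee_pos: [0.5822, 0.076, 0.109]
eef_rot: [0.997, -0.075, 0.0, 0.0]
ft_force: [-1.1, -0.0, -4.5]
width: 0.0276
```

```bash
python3 g.py .5813 .0765 .109 -.148; SNAP=1 python3 - <<'E'
from h import *
a=overlay([0,0,0],[],"top",None,(180,140,80,100),6);b=overlay([0,0,0],[],"scene",None,(235,180,80,60),10)
cv2.imwrite("pics/g7.png",b)
E
```

```text
shift [-0.0009 -0.0004  0.    ] turn [ 0.0001 -0.0001 -0.0013] yaw now -0.1493 pos [0.5822 0.076  0.109 ] F [-1.1 -0.  -4.5] T [-0.01  0.03  0.01] w 0.0276 t 10.17
```

View pics/g7.png

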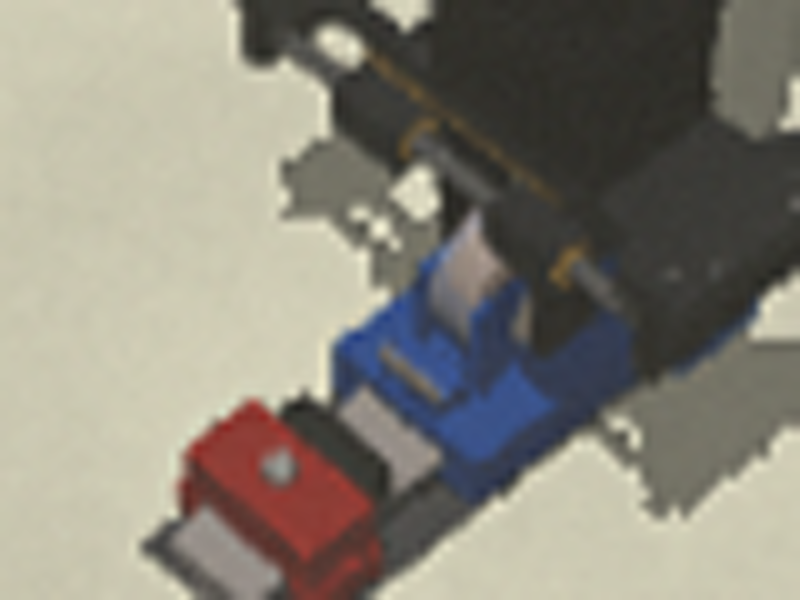

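{"name": "arm_command", "arguments": {"commands": [[10,[0.002,0,0],[0,0,0]],[10,[0.004,0,0],[0,0,0]],[10,[0.006,0,0],[0,0,0]],[10,[0.008,0,0],[0,0,0]],[10,[0.009,0,0],[0,0,0]],[10,[0.01,0,0],[0,0,0]],[10,[0.011,0,0],[0,0,0]],[10,[0.012,0,0],[0,0,0]],[10,[0.013,0,0],[0,0,0]],[10,[0.014,0,0],[0,0,0]]]}}

```text
time: 11.1
ee_pos: [0.5956, 0.074, 0.109]
eef_rot: [0.997, -0.074, 0.0, 0.0]
ft_force: [0.7, -0.1, -4.5]
width: 0.0276
```

```bash
python3 g.py .5813 .0765 .109 -.148
```

```text
shift [-0.0145 -0.0003  0.    ] turn [ 0.0001 -0.0001 -0.0011] yaw now -0.1491 pos [0.5956 0.074  0.109 ] F [ 0.7 -0.1 -4.5] T [ 0.02 -0.02  0.01] w 0.0276 t 11.1
```

{"name": "arm_command", "arguments": {"commands": [[10,[0.0005,0,0],[0,0,0]],[10,[0.001,0,0],[0,0,0]],[10,[0.0015,0,0],[0,0,0]],[10,[0.002,0,0],[0,0,0]],[10,[0.0025,0,0],[0,0,0]],[10,[0.003,0,0],[0,0,0]],[10,[0.0035,0,0],[0,0,0]],[10,[0.004,0,0],[0,0,0]],[10,[0.0045,0,0],[0,0,0]],[10,[0.005,0,0],[0,0,0]]]}}

```text
time: 11.93
ee_pos: [0.6005, 0.0733, 0.109]
eef_rot: [0.997, -0.075, 0.0, 0.0]
ft_force: [0.5, 0.2, -3.9]
width: 0.0272
```

```bash
python3 g.py .5813 .0765 .109 -.148; SNAP=1 python3 - <<'E'
from h import *
b=overlay([0,0,0],[],"scene",None,(235,190,60,50),12)
cv2.imwrite("pics/g8.png",b)
E
```

```text
shift [-0.0195 -0.0003  0.    ] turn [ 0.0001 -0.     -0.0012] yaw now -0.1492 pos [0.6005 0.0733 0.109 ] F [ 0.5  0.2 -3.9] T [0.01 0.02 0.  ] w 0.0272 t 11.93
```

View pics/g8.png

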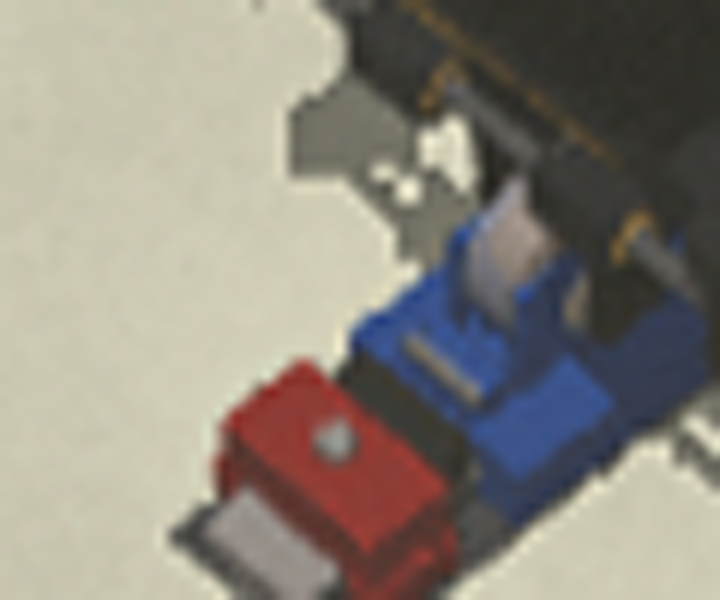

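{"name": "arm_command", "arguments": {"commands": [[10,[0.0004,0,0],[0,0,0]],[10,[0.0008,0,0],[0,0,0]],[10,[0.0012,0,0],[0,0,0]],[10,[0.0016,0,0],[0,0,0]],[10,[0.002,0,0],[0,0,0]],[10,[0.0024,0,0],[0,0,0]],[10,[0.0028,0,0],[0,0,0]],[10,[0.0032,0,0],[0,0,0]],[10,[0.0036,0,0],[0,0,0]],[10,[0.004,0,0],[0,0,0]]]}}

```text
time: 12.87
ee_pos: [0.6044, 0.0727, 0.109]
eef_rot: [0.997, -0.075, 0.0, 0.0]
ft_force: [-0.2, -0.1, -4.1]
width: 0.0279
```

```bash
python3 g.py .5813 .0765 .109 -.148
```

```text
shift [-0.0235 -0.0003  0.    ] turn [ 0.0001 -0.0001 -0.0012] yaw now -0.1492 pos [0.6044 0.0727 0.109 ] F [-0.2 -0.1 -4.1] T [ 0.05 -0.04 -0.07] w 0.0279 t 12.87
```

{"name": "arm_command", "arguments": {"commands": [[10,[0.0004,0,0],[0,0,0]],[10,[0.0008,0,0],[0,0,0]],[10,[0.0012,0,0],[0,0,0]],[10,[0.0016,0,0],[0,0,0]],[10,[0.002,0,0],[0,0,0]],[10,[0.0024,0,0],[0,0,0]],[10,[0.0028,0,0],[0,0,0]],[10,[0.0032,0,0],[0,0,0]],[10,[0.0036,0,0],[0,0,0]],[10,[0.004,0,0],[0,0,0]]]}}

```text
time: 13.7
ee_pos: [0.6061, 0.0727, 0.1084]
eef_rot: [0.997, -0.074, -0.003, 0.0]
ft_force: [-13.3, 1.4, 2.8]
width: 0.0277
```

```bash
python3 g.py .5813 .0765 .109 -.148
```

```text
shift [-0.0251 -0.0001 -0.0005] turn [ 0.0013  0.0055 -0.0005] yaw now -0.1485 pos [0.6061 0.0727 0.1084] F [-13.3   1.4   2.8] T [ 0.12  3.02 -0.06] w 0.0277 t 13.7
```

{"name": "arm_command", "arguments": {"commands": [[10,[-0.0003,0,0.0003],[0,0,0]],[10,[-0.0006,0,0.0006],[0,0,0]],[10,[-0.0009,0,0.0009],[0,0,0]],[10,[-0.001,0,0.0011],[0,0,0]],[10,[-0.001,0,0.0011],[0,0,0]],[10,[-0.001,0,0.0011],[0,0,0]],[10,[-0.001,0,0.0011],[0,0,0]],[10,[-0.001,0,0.0011],[0,0,0]],[10,[-0.001,0,0.0011],[0,0,0]],[10,[-0.001,0,0.0011],[0,0,0]]]}}

```text
time: 14.53
ee_pos: [0.6058, 0.0727, 0.1079]
eef_rot: [0.997, -0.074, -0.002, 0.0]
ft_force: [-11.3, 0.5, 4.4]
width: 0.0277
```

```bash
python3 g.py .6061 .0727 .109 -.148
```

```text
shift [ 0.0003 -0.     -0.0011] turn [ 0.001   0.0035 -0.0006] yaw now -0.1486 pos [0.6058 0.0727 0.1079] F [-11.3   0.5   4.4] T [ 0.06  2.31 -0.03] w 0.0277 t 14.53
```

{"name": "arm_command", "arguments": {"commands": [[20,[-0.001,0,0],[0,0,0]],[30,[-0.001,0,0],[0,0,0]],[40,[-0.001,0,0],[0,0,0]],[60,[-0.001,0,0],[0,0,0]],[60,[-0.001,0,0],[0,0,0]],[60,[-0.001,0,-0.005],[0,0,0]],[60,[-0.001,0,-0.02],[0,0,0]],[60,[-0.001,0,-0.04],[0,0,0]],[60,[-0.001,0,-0.055],[0,0,0]],[60,[-0.001,0,-0.055],[0,0,0]]], "squeeze": 5}}

```text
time: 15.37
ee_pos: [0.6083, 0.0729, 0.167]
eef_rot: [0.997, -0.075, 0.003, -0.001]
ft_force: [0.7, -0.2, 0.6]
width: 0.052
```

```bash
python3 g.py .6061 .0727 .109 -.148; SNAP=1 python3 - <<'E'
from h import *
print(read_state()["joint_positions"].round(3))
b=overlay([0,0,0],[],"scene",None,(235,170,70,70),8)
a=overlay([0,0,0],[],"top",None,(180,130,70,70),8)
cv2.imwrite("pics/g9.png",cv2.resize(np.hstack([a,b]),(800,400)))
E
```

```text
shift [-0.0025  0.0006  0.058 ] turn [-0.0015 -0.0058 -0.0013] yaw now -0.1493 pos [0.6083 0.0729 0.167 ] F [ 0.7 -0.2  0.6] T [0.06 0.   0.01] w 0.052 t 15.37
[ 0.221  0.454 -0.527  1.627  0.248  1.126 -2.089]
```

View pics/g9.png

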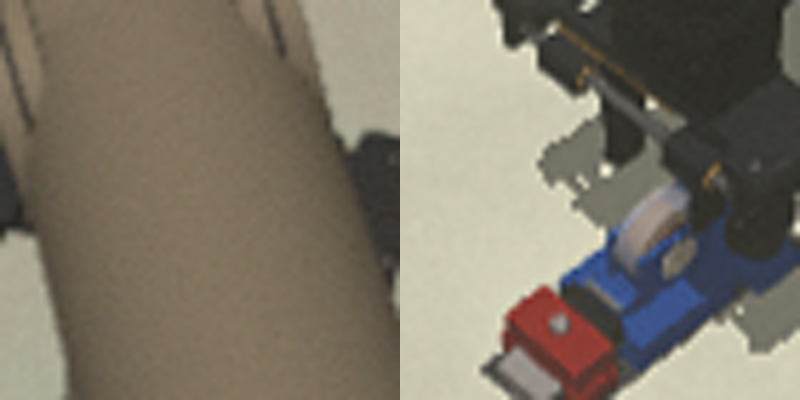

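{"name": "arm_command", "arguments": {"commands": [[60,[0,0,-0.02],[0,0,-0.08]],[60,[-0.004,0.012,-0.04],[0,0,-0.18]],[60,[-0.008,0.025,-0.06],[0,0,-0.29]],[60,[-0.012,0.038,-0.08],[0,0,-0.4]],[60,[-0.016,0.05,-0.083],[0,0,-0.51]],[60,[-0.02,0.063,-0.083],[0,0,-0.62]],[60,[-0.024,0.076,-0.083],[0,0,-0.73]],[60,[-0.028,0.09,-0.083],[0,0,-0.84]],[60,[-0.032,0.102,-0.083],[0,0,-0.95]],[60,[-0.036,0.114,-0.083],[0,0,-1.06]]]}}

```text
time: 16.3
ee_pos: [0.5532, -0.0358, 0.245]
eef_rot: [0.897, 0.442, -0.001, -0.0]
ft_force: [-0.6, 1.1, 0.3]
width: 0.0518
```

```bash
python3 g.py .45 -.25 .25 2.9936; python3 -c "
from bench import *;print(read_state()['joint_positions'].round(3))"
```

```text
shift [-0.2327  0.0486 -0.0049] turn [-1.4000e-03 -7.0000e-04 -2.0777e+00] yaw now 0.9159 pos [ 0.5532 -0.0358  0.245 ] F [-0.6  1.1  0.3] T [-0.02  0.03  0.01] w 0.0518 t 16.3
[ 0.568  0.281 -0.685  1.684  0.186  1.244 -0.813]
```

Direction confirmed (j7 rising). Continue the turn and retreat.

{"name": "arm_command", "arguments": {"commands": [[60,[-0.023,0.005,0],[0,0,-0.11]],[60,[-0.046,0.01,0],[0,0,-0.22]],[60,[-0.07,0.015,0],[0,0,-0.33]],[60,[-0.093,0.02,0],[0,0,-0.44]],[60,[-0.116,0.025,0],[0,0,-0.55]],[60,[-0.14,0.03,0],[0,0,-0.66]],[60,[-0.163,0.034,0],[0,0,-0.77]],[60,[-0.186,0.039,0],[0,0,-0.88]],[60,[-0.21,0.044,0],[0,0,-0.99]],[60,[-0.233,0.049,0],[0,0,-1.1]]]}}

```text
time: 17.13
ee_pos: [0.4486, -0.2502, 0.2452]
eef_rot: [0.534, 0.846, -0.0, -0.0]
ft_force: [0.2, -0.9, -0.4]
width: 0.0523
```

```bash
SNAP=1 python3 - <<'E'
from off import *
from g import go
go(.45,-.25,.25,2.9936);print(read_state()["joint_positions"].round(3))
p=[.597,.0745,-.148,.006]
b=overlay(p,[],"scene",None,(235,170,75,70),7)
a=overlay(p,[],"top",None,(190,135,60,75),8)
cv2.imwrite("pics/g10.png",b);cv2.imwrite("pics/g10t.png",a)
E
```

```text
shift [ 0.0016  0.0037 -0.0051] turn [-0.0016 -0.0014 -0.9835] yaw now 2.0101 pos [ 0.4473 -0.2531  0.2449] F [-0.6 -0.3 -0.4] T [ 0.   -0.12 -0.02] w 0.0523 t 17.23
[ 1.037  0.18  -0.669  1.785  0.12   1.219  0.773]
```

View pics/g10.png

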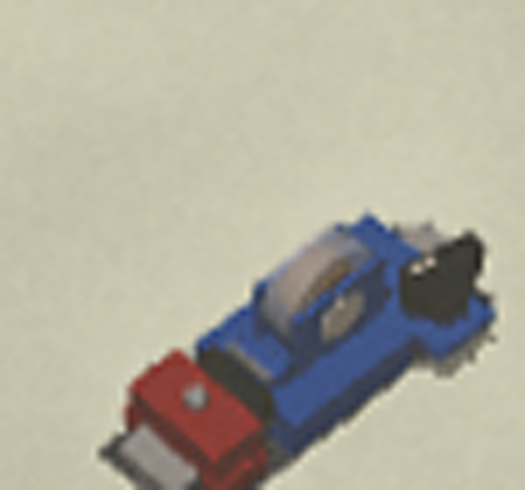

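View pics/g10t.png

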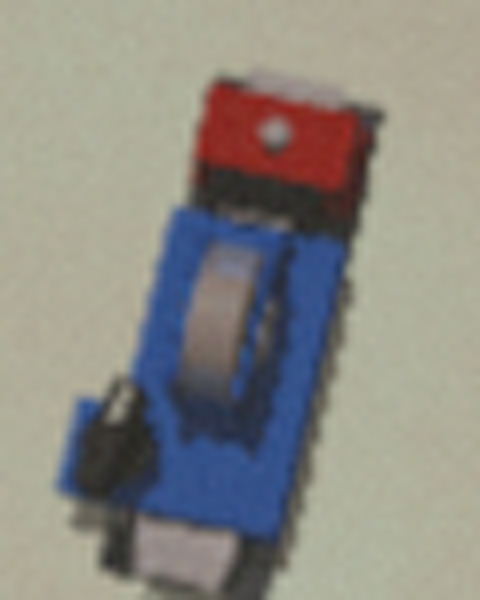

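Run:
```python
from h import *
p0=np.array([.597,.0745,-.148,])
class _:pass
# fixed z=.006 : add to local z
e=[("top","blue",[50,-32,28],[-50,-32,28]),("top","blue",[-55,-30,28],[-55,30,28]),("top","blue",[-18,48,28],[-18,48,28.001])][:2]
q=track(p0,e,hw=3.);print(q)
e2=[("top","blue",[50,-32,28],[-50,-32,28]),("top","blue",[55,-30,28],[55,-20,28]),("top","blue",[55,18,28],[55,30,28])]
q2=track(p0,e2,hw=3.);print(q2)
u=np.array([np.cos(.148),-np.sin(.148)])
tcp=np.array([.6058,.0727]);print("offset tcp-origin along x at contact", (tcp-q[:2])@u,(tcp-q2[:2])@u)
D=[(tuple(np.array(a)+[0,0,6]),tuple(np.array(b)+[0,0,6])) for a,b in DISP]
K=box(-58,-18,22.7,34.7,43.5,65.5)
a=overlay(q2,D+K,"top",None,(190,135,60,75),8);cv2.imwrite("pics/g11.png",a)
b=overlay(q2,D+K,"scene",None,(235,170,75,70),8);cv2.imwrite("pics/g11s.png",b)
```

```text
0 top [50, -32, 28] [-50, -32, 28] 12 0.01 0.19
1 top [-55, -30, 28] [-55, 30, 28] 12 -0.08 0.26
[ 0.59708532  0.07336664 -0.15372144]
0 top [50, -32, 28] [-50, -32, 28] 12 0.04 0.14
1 top [55, -30, 28] [55, -20, 28] 12 -0.01 0.23
2 top [55, 18, 28] [55, 30, 28] 12 -0.02 0.23
[ 0.59848148  0.07312728 -0.14897614]
offset tcp-origin along x at contact 0.008717718982203615 0.007301517236388924
```

View pics/g11.png

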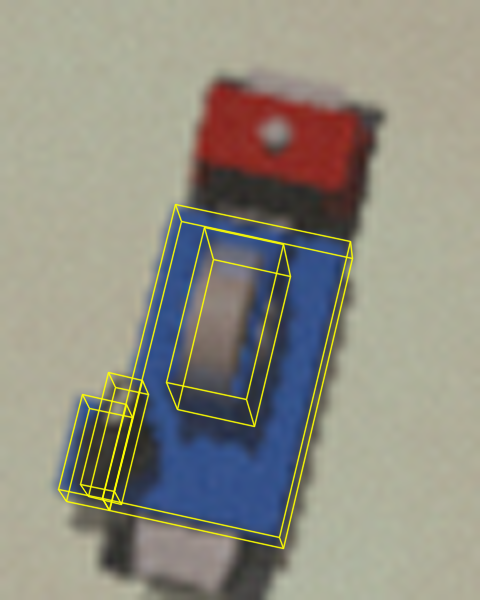

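View pics/g11s.png

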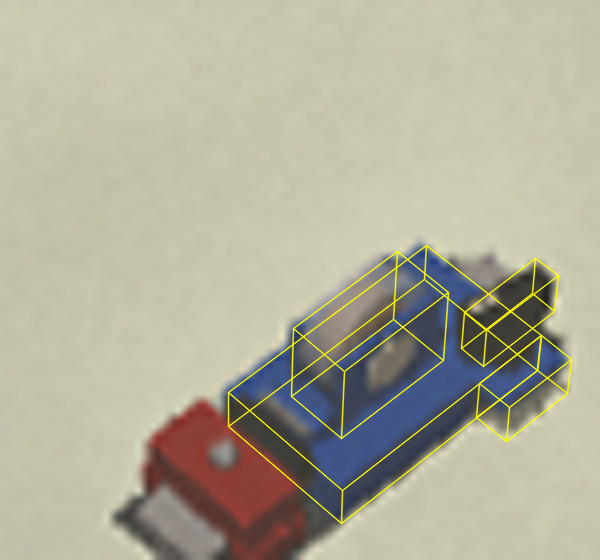

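```bash
python3 g.py .5646 .1077 .18 2.894
```

```text
shift [0.2766 0.2597 0.0645] turn [-0.0016 -0.0013 -0.8839] yaw now 2.0101 pos [ 0.4473 -0.2531  0.2449] F [-0.6 -0.3 -0.4] T [ 0.   -0.12 -0.02] w 0.0523 t 17.23
```

{"name": "arm_command", "arguments": {"commands": [[60,[0.02,0.019,0],[0,0,-0.09]],[60,[0.04,0.038,0],[0,0,-0.18]],[60,[0.063,0.059,0],[0,0,-0.27]],[60,[0.086,0.081,0],[0,0,-0.36]],[60,[0.11,0.103,0],[0,0,-0.45]],[60,[0.133,0.125,0],[0,0,-0.54]],[60,[0.156,0.146,0],[0,0,-0.63]],[60,[0.18,0.169,0],[0,0,-0.72]],[60,[0.203,0.19,0],[0,0,-0.81]],[60,[0.226,0.212,0],[0,0,-0.883]]]}}

```text
time: 18.07
ee_pos: [0.5452, 0.0477, 0.2454]
eef_rot: [0.122, 0.993, 0.0, -0.0]
ft_force: [0.5, -0.3, 0.0]
width: 0.0523
```

```bash
python3 g.py .5646 .1077 .16 2.894
```

```text
shift [-0.0044  0.0629  0.0854] turn [-0.     -0.0006  0.0032] yaw now 2.8972 pos [0.5452 0.0477 0.2454] F [ 0.5 -0.3  0. ] T [ 0.07 -0.21  0.02] w 0.0523 t 18.07
```

{"name": "arm_command", "arguments": {"commands": [[60,[-0.001,0.016,0.01],[0,0,0]],[60,[-0.002,0.032,0.02],[0,0,0]],[60,[-0.003,0.048,0.04],[0,0,0]],[60,[-0.004,0.06,0.06],[0,0,0]],[60,[-0.0044,0.0615,0.075],[0,0,0]],[60,[-0.0044,0.0615,0.083],[0,0,0]],[60,[-0.0044,0.0615,0.083],[0,0,0]],[60,[-0.0044,0.0615,0.083],[0,0,0]],[60,[-0.0044,0.0615,0.083],[0,0,0]],[60,[-0.0044,0.0615,0.083],[0,0,0]]]}}

```text
time: 18.9
ee_pos: [0.5651, 0.1036, 0.1641]
eef_rot: [0.124, 0.992, -0.0, 0.001]
ft_force: [0.6, 1.0, -1.0]
width: 0.0527
```

```bash
SNAP=1 python3 - <<'E'
from h import *
from g import go
go(.5646,.1077,.1155,2.894)
b=overlay([0,0,0],[],"scene",None,(245,160,70,75),8);a=overlay([0,0,0],[],"top",None,(170,130,70,75),8)
cv2.imwrite("pics/g12.png",cv2.resize(np.hstack([a,b]),(800,428)))
E
```

```text
shift [0.0014 0.0037 0.0483] turn [ 0.0001  0.0015 -0.0011] yaw now 2.8929 pos [0.565  0.1038 0.1638] F [-0.2 -0.7 -0.4] T [ 0.07 -0.12  0.01] w 0.0521 t 19.0
```

View pics/g12.png

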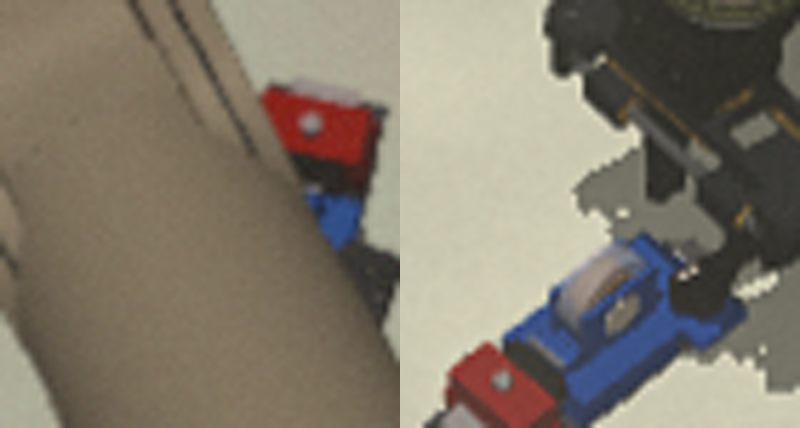

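{"name": "arm_command", "arguments": {"commands": [[60,[0.001,0.003,0],[0,0,0]],[60,[0.001,0.003,0.008],[0,0,0]],[60,[0.001,0.003,0.016],[0,0,0]],[60,[0.001,0.003,0.024],[0,0,0]],[60,[0.001,0.003,0.032],[0,0,0]],[60,[0.001,0.003,0.04],[0,0,0]],[60,[0.001,0.003,0.046],[0,0,0]],[60,[0.001,0.003,0.047],[0,0,0]],[60,[0.001,0.003,0.047],[0,0,0]],[60,[0.001,0.003,0.047],[0,0,0]]]}}

```text
time: 19.83
ee_pos: [0.5645, 0.1075, 0.1161]
eef_rot: [0.124, 0.992, 0.0, 0.0]
ft_force: [0.6, -0.7, -0.0]
width: 0.0524
```

```bash
SNAP=1 python3 - <<'E'
from h import *
from g import go
go(.5646,.1077,.1155,2.894)
b=overlay([0,0,0],[],"scene",None,(270,160,60,60),12)
cv2.imwrite("pics/g13.png",cv2.resize(b,(600,600)))
E
```

```text
shift [0.0001 0.0002 0.0009] turn [ 0.0002  0.0008 -0.0003] yaw now 2.8937 pos [0.5646 0.1074 0.1164] F [0.7 0.5 0.5] T [ 0.08 -0.13  0.02] w 0.0525 t 19.93
```

View pics/g13.png

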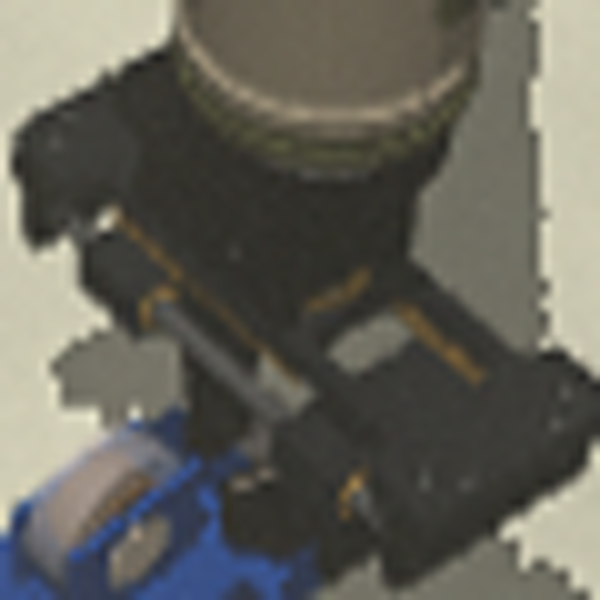

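{"name": "arm_command", "arguments": {"commands": [[40,[0,0,0],[0,0,0]],[25,[0,0,0],[0,0,0]],[15,[0,0,0],[0,0,0]],[5,[0,0,0],[0,0,0]],[0,[0,0,0],[0,0,0]],[0,[0,0,0],[0,0,0]],[0,[0,0,0],[0,0,0]],[0,[0,0,0],[0,0,0]],[0,[0,0,0],[0,0,0]],[0,[0,0,0],[0,0,0]]], "squeeze": 10}}

```text
time: 20.77
ee_pos: [0.5643, 0.1074, 0.1159]
eef_rot: [0.124, 0.992, -0.0, -0.0]
ft_force: [-0.8, 0.7, -0.7]
width: 0.0126
```

```bash
python3 g.py .5646 .1077 .1155 2.894
```

```text
shift [-0.0003  0.0003  0.0004] turn [-0.     -0.0001 -0.0002] yaw now 2.8938 pos [0.5643 0.1074 0.1159] F [-0.8  0.7 -0.7] T [ 0.21 -0.04 -0.11] w 0.0126 t 20.77
```

{"name": "arm_command", "arguments": {"commands": [[0,[0,0,0],[0,0,0]],[0,[0,0,0],[0,0,0.04]],[0,[0,0,0],[0,0,0.08]],[0,[0,0,0],[0,0,0.12]],[0,[0,0,0],[0,0,0.16]],[0,[0,0,0],[0,0,0.2]],[0,[0,0,0],[0,0,0.24]],[0,[0,0,0],[0,0,0.28]],[0,[0,0,0],[0,0,0.32]],[0,[0,0,0],[0,0,0.36]]], "squeeze": 25}}

```text
time: 21.6
ee_pos: [0.5646, 0.1079, 0.116]
eef_rot: [0.3, 0.954, 0.001, 0.0]
ft_force: [2.0, 1.5, -2.0]
width: 0.0117
```

```bash
python3 g.py .5646 .1077 .1155 2.894
```

```text
shift [-0.0001 -0.0002  0.0005] turn [ 0.0011  0.0005 -0.3614] yaw now 2.5326 pos [0.5646 0.1079 0.116 ] F [ 2.   1.5 -2. ] T [ 0.54 -0.51  0.17] w 0.0117 t 21.6
```

{"name": "arm_command", "arguments": {"commands": [[0,[0,0,0],[0,0,0.03]],[0,[0,0,0],[0,0,0.06]],[0,[0,0,0],[0,0,0.09]],[0,[0,0,0],[0,0,0.12]],[0,[0,0,0],[0,0,0.15]],[0,[0,0,0],[0,0,0.18]],[0,[0,0,0],[0,0,0.2]],[0,[0,0,0],[0,0,0.22]],[0,[0,0,0],[0,0,0.22]],[0,[0,0,0],[0,0,0.22]]]}}

```text
time: 22.43
ee_pos: [0.5647, 0.1082, 0.1161]
eef_rot: [0.402, 0.916, 0.001, 0.0]
ft_force: [2.9, 3.8, -2.3]
width: 0.0121
```

```bash
python3 g.py .5646 .1077 .1155 2.894
```

```text
shift [-0.0003 -0.0004  0.0006] turn [ 1.500e-03  4.000e-04 -5.798e-01] yaw now 2.3142 pos [0.5647 0.1082 0.1161] F [ 2.9  3.8 -2.3] T [ 1.16 -0.86  0.13] w 0.0121 t 22.43
```

{"name": "arm_command", "arguments": {"commands": [[0,[0,0.0004,0],[0,0,0]],[0,[-0.0001,0.0008,0],[0,0,0]],[0,[-0.0002,0.0012,0],[0,0,0.015]],[0,[-0.0002,0.0012,0],[0,0,0.03]],[0,[-0.0002,0.0012,0],[0,0,0.045]],[0,[-0.0002,0.0012,0],[0,0,0.06]],[0,[-0.0002,0.0012,0],[0,0,0.075]],[0,[-0.0002,0.0012,0],[0,0,0.09]],[0,[-0.0002,0.0012,0],[0,0,0.105]],[0,[-0.0002,0.0012,0],[0,0,0.12]]]}}

```text
time: 23.27
ee_pos: [0.5654, 0.1087, 0.116]
eef_rot: [0.457, 0.89, 0.0, -0.0]
ft_force: [0.3, 6.0, -0.9]
width: 0.0118
```

```bash
python3 g.py .5646 .1077 .1155 2.894
```

```text
shift [-0.0004 -0.0012  0.0005] turn [ 1.000e-03 -1.000e-04 -7.013e-01] yaw now 2.1927 pos [0.5654 0.1087 0.116 ] F [ 0.3  6.  -0.9] T [ 1.56 -0.38  0.2 ] w 0.0118 t 23.27
```

{"name": "arm_command", "arguments": {"commands": [[0,[0.0003,0.0005,0],[0,0,0]],[0,[0.0006,0.0009,0],[0,0,0]],[0,[0.0006,0.0009,0],[0,0,0]],[0,[0.0006,0.0009,0],[0,0,0.01]],[0,[0.0006,0.0009,0],[0,0,0.02]],[0,[0.0006,0.0009,0],[0,0,0.03]],[0,[0.0006,0.0009,0],[0,0,0.04]],[0,[0.0006,0.0009,0],[0,0,0.05]],[0,[0.0006,0.0009,0],[0,0,0.06]],[0,[0.0006,0.0009,0],[0,0,0.06]]]}}

```text
time: 24.1
ee_pos: [0.5658, 0.1093, 0.116]
eef_rot: [0.483, 0.876, 0.0, 0.0]
ft_force: [-1.2, 4.7, 1.1]
width: 0.0116
```

```bash
python3 g.py .5646 .1077 .1155 2.894
```

```text
shift [-0.0007 -0.0018  0.0005] turn [ 3.00e-04  1.00e-04 -7.61e-01] yaw now 2.133 pos [0.5658 0.1093 0.116 ] F [-1.2  4.7  1.1] T [1.2  0.05 0.17] w 0.0116 t 24.1
```

{"name": "arm_command", "arguments": {"commands": [[0,[0.0004,0.0002,0],[0,0,0.006]],[0,[0.0007,0.0004,0],[0,0,0.012]],[0,[0.0007,0.0004,0],[0,0,0.02]],[0,[0.0007,0.0004,0],[0,0,0.03]],[0,[0.0007,0.0004,0],[0,0,0.04]],[0,[0.0007,0.0004,0],[0,0,0.05]],[0,[0.0007,0.0004,0],[0,0,0.06]],[0,[0.0007,0.0004,0],[0,0,0.06]],[0,[0.0007,0.0004,0],[0,0,0.06]],[0,[0.0007,0.0004,0],[0,0,0.06]]]}}

```text
time: 24.93
ee_pos: [0.566, 0.1097, 0.116]
eef_rot: [0.509, 0.861, 0.0, 0.0]
ft_force: [2.6, 3.1, -0.9]
width: 0.012
```

```bash
python3 g.py .5646 .1077 .1155 2.894
```

```text
shift [-0.0011 -0.0022  0.0005] turn [ 3.000e-04  4.000e-04 -8.203e-01] yaw now 2.0737 pos [0.566  0.1097 0.116 ] F [ 2.6  3.1 -0.9] T [ 0.69 -0.71  0.1 ] w 0.012 t 24.93
```

{"name": "arm_command", "arguments": {"commands": [[0,[0,0.0003,0],[0,0,0.01]],[0,[0,0.0006,0],[0,0,0.02]],[0,[0,0.0006,0],[0,0,0.03]],[0,[0,0.0006,0],[0,0,0.04]],[0,[0,0.0006,0],[0,0,0.05]],[0,[0,0.0006,0],[0,0,0.06]],[0,[0,0.0006,0],[0,0,0.07]],[0,[0,0.0006,0],[0,0,0.08]],[0,[0,0.0006,0],[0,0,0.08]],[0,[0,0.0006,0],[0,0,0.08]]]}}

```text
time: 25.77
ee_pos: [0.5663, 0.1102, 0.116]
eef_rot: [0.543, 0.84, 0.0, 0.0]
ft_force: [1.2, 2.3, 0.3]
width: 0.012
```

```bash
python3 g.py .5646 .1077 .1155 2.894
```

```text
shift [-0.0016 -0.0025  0.0005] turn [ 1.000e-04  1.000e-04 -9.002e-01] yaw now 1.9938 pos [0.5663 0.1102 0.116 ] F [1.2 2.3 0.3] T [ 0.49 -0.41  0.07] w 0.012 t 25.77
```

Angle ≈1.0, still free. Continue.

{"name": "arm_command", "arguments": {"commands": [[0,[0,0.0002,0],[0,0,0.01]],[0,[0,0.0003,0],[0,0,0.02]],[0,[0,0.0003,0],[0,0,0.03]],[0,[0,0.0003,0],[0,0,0.04]],[0,[0,0.0003,0],[0,0,0.05]],[0,[0,0.0003,0],[0,0,0.06]],[0,[0,0.0003,0],[0,0,0.07]],[0,[0,0.0003,0],[0,0,0.08]],[0,[0,0.0003,0],[0,0,0.08]],[0,[0,0.0003,0],[0,0,0.08]]]}}

```text
time: 26.6
ee_pos: [0.5665, 0.1104, 0.1159]
eef_rot: [0.576, 0.817, 0.0, 0.0]
ft_force: [0.2, 2.4, 3.0]
width: 0.0118
```

```bash
python3 g.py .5646 .1077 .1155 2.894
```

```text
shift [-0.0019 -0.0027  0.0004] turn [ 1.000e-04  0.000e+00 -9.803e-01] yaw now 1.9137 pos [0.5665 0.1104 0.1159] F [0.2 2.4 3. ] T [ 0.59 -0.08  0.08] w 0.0118 t 26.6
```

{"name": "arm_command", "arguments": {"commands": [[0,[0,0,0],[0,0,0.01]],[0,[0,0,0],[0,0,0.02]],[0,[0,0,0],[0,0,0.03]],[0,[0,0,0],[0,0,0.04]],[0,[0,0,0],[0,0,0.05]],[0,[0,0,0],[0,0,0.06]],[0,[0,0,0],[0,0,0.07]],[0,[0,0,0],[0,0,0.08]],[0,[0,0,0],[0,0,0.08]],[0,[0,0,0],[0,0,0.08]]]}}

```text
time: 27.43
ee_pos: [0.5666, 0.1104, 0.116]
eef_rot: [0.608, 0.794, 0.0, 0.0]
ft_force: [2.0, 3.7, 0.2]
width: 0.0115
```

```bash
python3 g.py .5646 .1077 .1155 2.894
```

```text
shift [-0.0021 -0.0027  0.0005] turn [ 4.0000e-04  2.0000e-04 -1.0601e+00] yaw now 1.8339 pos [0.5666 0.1104 0.116 ] F [2.  3.7 0.2] T [ 0.96 -0.71  0.25] w 0.0115 t 27.43
```

{"name": "arm_command", "arguments": {"commands": [[0,[0.0002,0.0002,0],[0,0,0]],[0,[0.0003,0.0005,0],[0,0,0]],[0,[0.0003,0.0005,0],[0,0,0.005]],[0,[0.0003,0.0005,0],[0,0,0.01]],[0,[0.0003,0.0005,0],[0,0,0.015]],[0,[0.0003,0.0005,0],[0,0,0.02]],[0,[0.0003,0.0005,0],[0,0,0.02]],[0,[0.0003,0.0005,0],[0,0,0.02]],[0,[0.0003,0.0005,0],[0,0,0.02]],[0,[0.0003,0.0005,0],[0,0,0.02]]]}}

```text
time: 28.27
ee_pos: [0.5667, 0.1106, 0.1159]
eef_rot: [0.616, 0.788, -0.0, -0.0]
ft_force: [-3.7, 2.6, 4.7]
width: 0.0117
```

```bash
python3 g.py .5646 .1077 .1155 2.894
```

```text
shift [-0.0023 -0.0027  0.0004] turn [-6.0000e-04 -2.0000e-04 -1.0802e+00] yaw now 1.8138 pos [0.5667 0.1106 0.1159] F [-3.7  2.6  4.7] T [0.43 0.62 0.18] w 0.0117 t 28.27
```

```bash
cat > rd.py <<'E'
from bench import *
import numpy as np
r=[]
for i in range(6):
    s=read_state();r.append(np.r_[s["ft_force"],s["torque"]]);camera("top")
r=np.array(r);print("mean",r.mean(0).round(3),"Tz",r[:,5].round(2),"t",s["time"])
E
python3 rd.py
```

```text
mean [-3.439  1.834  4.913  0.427  0.713  0.134] Tz [0.18 0.12 0.13 0.13 0.1  0.15] t 28.5167
```

{"name": "arm_command", "arguments": {"commands": [[0,[0,0,0],[0,0,0.01]],[0,[0,0,0],[0,0,0.02]],[0,[0,0,0],[0,0,0.03]],[0,[0,0,0],[0,0,0.04]],[0,[0,0,0],[0,0,0.05]],[0,[0,0,0],[0,0,0.05]],[0,[0,0,0],[0,0,0.05]],[0,[0,0,0],[0,0,0.05]],[0,[0,0,0],[0,0,0.05]],[0,[0,0,0],[0,0,0.05]]]}}

```text
time: 29.4
ee_pos: [0.5669, 0.1107, 0.1159]
eef_rot: [0.636, 0.772, -0.0, 0.0]
ft_force: [-4.0, 1.9, 3.7]
width: 0.0121
```

```bash
python3 g.py .5646 .1077 .1155 2.894; python3 rd.py
```

```text
shift [-0.0025 -0.0028  0.0004] turn [-1.0000e-04  0.0000e+00 -1.1301e+00] yaw now 1.7639 pos [0.5669 0.1107 0.1159] F [-4.   1.9  3.7] T [0.39 0.6  0.3 ] w 0.0121 t 29.4
mean [-3.203  1.627  3.419  0.394  0.629  0.287] Tz [0.3  0.33 0.27 0.28 0.28 0.27] t 29.65
```

{"name": "arm_command", "arguments": {"commands": [[15,[0,0,0],[0,0,0]],[20,[0,0,0],[0,0,0]],[25,[0,0,0],[0,0,0]],[30,[0,0,0],[0,0,0]],[30,[0,0,0],[0,0,0]],[30,[0,0,0],[0,0,0]],[30,[0,0,-0.01],[0,0,0]],[30,[0,0,-0.03],[0,0,0]],[30,[0,0,-0.055],[0,0,0]],[30,[0,0,-0.08],[0,0,0]]], "squeeze": 5}}

```text
time: 30.53
ee_pos: [0.5666, 0.1108, 0.1973]
eef_rot: [0.636, 0.772, -0.0, -0.0]
ft_force: [0.2, 0.3, -0.0]
width: 0.0262
```

```bash
python3 g.py .45 -.25 .25 1.764
```

```text
shift [-0.3316 -0.1838 -0.0526] turn [-0.0005 -0.0002  0.0001] yaw now 1.7641 pos [0.5666 0.1108 0.1973] F [ 0.2  0.3 -0. ] T [-0.03 -0.2  -0.04] w 0.0262 t 30.53
```

{"name": "arm_command", "arguments": {"commands": [[30,[-0.02,-0.011,-0.03],[0,0,0]],[30,[-0.05,-0.028,-0.05],[0,0,0]],[30,[-0.08,-0.044,-0.05],[0,0,0]],[30,[-0.11,-0.061,-0.05],[0,0,0]],[30,[-0.14,-0.078,-0.05],[0,0,0]],[30,[-0.17,-0.094,-0.05],[0,0,0]],[30,[-0.2,-0.11,-0.05],[0,0,0]],[30,[-0.23,-0.127,-0.05],[0,0,0]],[30,[-0.26,-0.144,-0.05],[0,0,0]],[30,[-0.29,-0.16,-0.05],[0,0,0]]]}}

```text
time: 31.37
ee_pos: [0.4647, -0.206, 0.247]
eef_rot: [0.636, 0.772, 0.0, 0.001]
ft_force: [1.0, -0.5, -0.3]
width: 0.0258
```

```bash
SNAP=1 python3 - <<'E'
from h import *
e2=[("top","blue",[50,-32,28],[-50,-32,28]),("top","blue",[55,-30,28],[55,-20,28]),("top","blue",[55,18,28],[55,30,28])]
p0=np.array([.598,.0735,-.149]);q=track(p0,e2,hw=3.);print(q)
e=[("top","blue",[50,-32,28],[-50,-32,28]),("top","blue",[-55,-30,28],[-55,30,28])]
print(track(p0,e,hw=3.))
b=overlay(q,[],"scene",None,(240,170,70,75),8);a=overlay(q,[],"top",None,(190,135,60,75),8)
cv2.imwrite("pics/f1.png",cv2.resize(np.hstack([a,b]),(800,462)))
cv2.imwrite("pics/f2.png",C["scene"]["pixels"][:,:,::-1])
E
```

```text
0 top [50, -32, 28] [-50, -32, 28] 12 0.03 0.22
1 top [55, -30, 28] [55, -20, 28] 12 0.19 0.12
2 top [55, 18, 28] [55, 30, 28] 12 -0.03 0.23
[ 0.59795547  0.0735695  -0.16219378]
0 top [50, -32, 28] [-50, -32, 28] 12 -0.01 0.18
1 top [-55, -30, 28] [-55, 30, 28] 12 0.02 0.19
[ 0.59630461  0.07378689 -0.17447907]
```

View pics/f1.png

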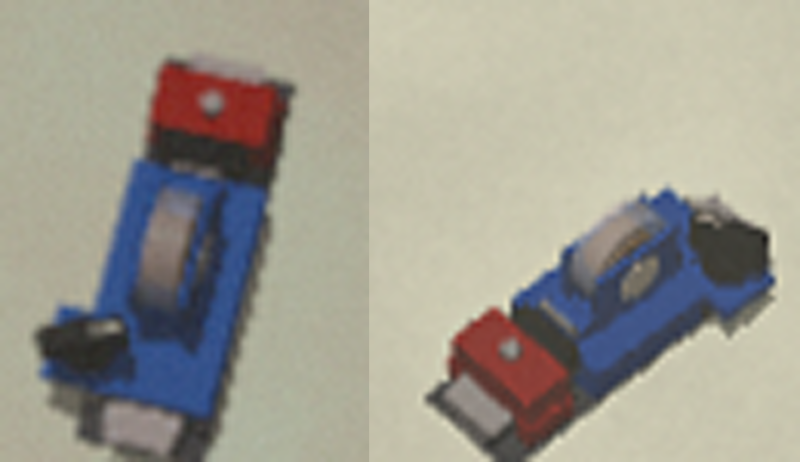

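View pics/f2.png

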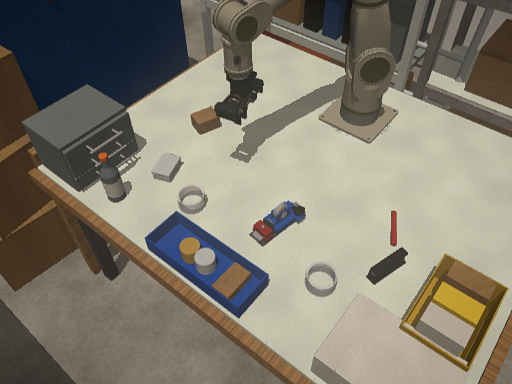

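Run:
```python
from h import *
im=C["top"]["pixels"][:,:,::-1]
b=cv2.resize(np.ascontiguousarray(im[135:210,190:250]),None,fx=8,fy=8,interpolation=cv2.INTER_CUBIC)
a=cv2.imread("pics/g10t.png")
cv2.imwrite("pics/f3.png",np.hstack([a[130:320,140:400],b[130:320,140:400]])) 
f=lambda i:cv2.GaussianBlur(i.astype(np.float32)[...,0]-i[...,2].astype(np.float32),(0,0),5)
A,B=f(a),f(b)
# windows: front edge left/right, rear edge, right side
for name,(x0,y0,x1,y1) in dict(stop=(190,60,390,200),front_l=(160,195,215,240),front_r=(290,215,365,270),front=(160,190,365,265),rear=(160,490,300,560),rside_f=(310,250,370,350),rside_r=(270,400,330,530)).items():
    M=np.eye(2,3,dtype=np.float32)
    try:
        cc,M=cv2.findTransformECC(A[y0:y1,x0:x1],B[y0:y1,x0:x1],M,cv2.MOTION_TRANSLATION,(3,200,1e-6),None,1)
        print(name,round(cc,4),"shift px",(M[:,2]/8).round(2),"mm",(M[:,2]/8*2.75).round(2))
    except Exception as e: print(name,"fail")
```

```text
stop 0.9995 shift px [0. 0.] mm [0.   0.01]
front_l 0.9913 shift px [0.09 0.05] mm [0.26 0.14]
front_r 0.9953 shift px [0.01 0.29] mm [0.02 0.79]
front 0.9969 shift px [0.01 0.25] mm [0.02 0.7 ]
rear 0.9942 shift px [-0.43  0.3 ] mm [-1.19  0.83]
rside_f 0.9984 shift px [0.03 0.32] mm [0.07 0.87]
rside_r 0.9988 shift px [ 0.04 -1.46] mm [ 0.11 -4.02]
```

View pics/f3.png

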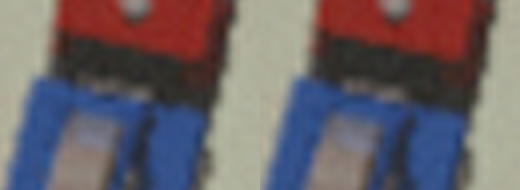

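```bash
python3 g.py .5668 .1107 .18 1.764
```

```text
shift [0.2967 0.1608 0.0658] turn [-0.0007  0.0021 -0.0083] yaw now 1.7557 pos [ 0.4633 -0.2104  0.2466] F [-0.8 -0.1  0.1] T [ 0.08 -0.11 -0.03] w 0.026 t 31.47
```

{"name": "arm_command", "arguments": {"commands": [[40,[0.02,0.011,0],[0,0,0]],[40,[0.05,0.028,0],[0,0,0]],[40,[0.083,0.046,0],[0,0,0]],[40,[0.116,0.064,0],[0,0,0]],[40,[0.15,0.083,0],[0,0,0]],[40,[0.183,0.101,0],[0,0,0]],[40,[0.216,0.119,0.01],[0,0,0]],[40,[0.25,0.138,0.03],[0,0,0]],[40,[0.275,0.152,0.05],[0,0,0]],[40,[0.29,0.16,0.065],[0,0,0]]]}}

```text
time: 32.3
ee_pos: [0.5668, 0.1156, 0.1804]
eef_rot: [0.634, 0.773, 0.001, -0.001]
ft_force: [-0.3, -0.7, -0.4]
width: 0.035
```

```bash
python3 g.py .5668 .1107 .116 1.764
```

```text
shift [-0.0049 -0.0009  0.0643] turn [ 0.0006 -0.0019  0.0039] yaw now 1.7679 pos [0.5668 0.1156 0.1804] F [-0.3 -0.7 -0.4] T [-0.04 -0.11  0.01] w 0.035 t 32.3
```

{"name": "arm_command", "arguments": {"commands": [[40,[0,0,0],[0,0,0]],[40,[0,0,0.008],[0,0,0]],[40,[0,0,0.016],[0,0,0]],[40,[0,0,0.026],[0,0,0]],[40,[0,0,0.036],[0,0,0]],[40,[0,0,0.046],[0,0,0]],[40,[0,0,0.056],[0,0,0]],[40,[0,0,0.063],[0,0,0]],[40,[0,0,0.0635],[0,0,0]],[40,[0,0,0.0635],[0,0,0]]]}}

```text
time: 33.13
ee_pos: [0.5667, 0.1107, 0.117]
eef_rot: [0.636, 0.772, -0.0, -0.0]
ft_force: [-0.1, -0.4, 0.3]
width: 0.0349
```

```bash
python3 g.py .5668 .1107 .116 1.764
```

```text
shift [0.     0.0001 0.001 ] turn [-0.0008 -0.0001 -0.0001] yaw now 1.7639 pos [0.5667 0.1107 0.117 ] F [-0.1 -0.4  0.3] T [ 0.01 -0.17 -0.05] w 0.0349 t 33.13
```

Precisely back. Grip the bar.

{"name": "arm_command", "arguments": {"commands": [[25,[0,0,0.001],[0,0,0]],[15,[0,0,0.001],[0,0,0]],[5,[0,0,0.001],[0,0,0]],[0,[0,0,0.001],[0,0,0]],[0,[0,0,0.001],[0,0,0]],[0,[0,0,0.001],[0,0,0]],[0,[0,0,0.001],[0,0,-0.01]],[0,[0,0,0.001],[0,0,-0.03]],[0,[0,0,0.001],[0,0,-0.06]],[0,[0,0,0.001],[0,0,-0.09]]], "squeeze": 25}}

```text
time: 33.97
ee_pos: [0.5665, 0.1107, 0.1167]
eef_rot: [0.6, 0.8, -0.0, -0.0]
ft_force: [-6.0, -0.7, 7.4]
width: 0.0117
```

```bash
python3 g.py .5668 .1107 .116 1.764
```

```text
shift [-0.0001  0.0003  0.0007] turn [-0.001   0.0003  0.0913] yaw now 1.8553 pos [0.5665 0.1107 0.1167] F [-6.  -0.7  7.4] T [-0.26  1.28 -0.11] w 0.0117 t 33.97
```

{"name": "arm_command", "arguments": {"commands": [[0,[0,0,-0.0005],[0,0,-0.03]],[0,[0,0,-0.001],[0,0,-0.06]],[0,[0,0,-0.001],[0,0,-0.09]],[0,[0,0,-0.001],[0,0,-0.12]],[0,[-0.0001,0.0003,-0.001],[0,0,-0.14]],[0,[-0.0002,0.0005,-0.001],[0,0,-0.14]],[0,[-0.0003,0.0007,-0.001],[0,0,-0.14]],[0,[-0.0004,0.0009,-0.001],[0,0,-0.14]],[0,[-0.0004,0.0009,-0.001],[0,0,-0.14]],[0,[-0.0004,0.0009,-0.001],[0,0,-0.14]]]}}

```text
time: 34.8
ee_pos: [0.5667, 0.1105, 0.1168]
eef_rot: [0.543, 0.84, -0.001, -0.001]
ft_force: [-6.5, -1.6, 0.3]
width: 0.0122
```

```bash
python3 g.py .5668 .1107 .116 1.764
```

```text
shift [0.0001 0.0002 0.0008] turn [-0.003  -0.0003  0.2294] yaw now 1.9934 pos [0.5667 0.1105 0.1168] F [-6.5 -1.6  0.3] T [-0.17  1.5  -0.14] w 0.0122 t 34.8
```

{"name": "arm_command", "arguments": {"commands": [[15,[0,0,0],[0,0,0]],[25,[0,0,0],[0,0,0]],[35,[0,0,0],[0,0,0]],[40,[0,0,0],[0,0,0]],[40,[0,0,-0.005],[0,0,0]],[40,[0,0,-0.02],[0,0,0]],[40,[0,0,-0.04],[0,0,0]],[45,[0,0,-0.06],[0,0,0]],[50,[0,0,-0.06],[0,0,0]],[60,[0,0,-0.06],[0,0,0]]], "squeeze": 5}}

```text
time: 35.63
ee_pos: [0.5687, 0.1107, 0.179]
eef_rot: [0.543, 0.84, 0.001, 0.001]
ft_force: [0.3, 0.9, -0.5]
width: 0.0439
```

```bash
python3 g.py .6082 .0733 .170 2.9926
```

```text
shift [-0.0503  0.0206  0.0091] turn [ 0.002   0.0025 -0.9991] yaw now 1.9935 pos [0.5687 0.1107 0.179 ] F [ 0.3  0.9 -0.5] T [ 0.02 -0.2  -0.03] w 0.0439 t 35.63
```

{"name": "arm_command", "arguments": {"commands": [[60,[-0.005,0.002,0],[0,0,-0.1]],[60,[-0.01,0.004,0],[0,0,-0.2]],[60,[-0.016,0.007,0],[0,0,-0.31]],[60,[-0.022,0.009,0],[0,0,-0.42]],[60,[-0.028,0.011,0],[0,0,-0.53]],[60,[-0.034,0.014,0],[0,0,-0.64]],[60,[-0.04,0.016,0.002],[0,0,-0.75]],[60,[-0.046,0.019,0.004],[0,0,-0.86]],[60,[-0.05,0.0206,0.006],[0,0,-0.95]],[60,[-0.0503,0.0206,0.008],[0,0,-0.999]]]}}

```text
time: 36.47
ee_pos: [0.6076, 0.072, 0.1683]
eef_rot: [0.072, 0.997, -0.0, -0.0]
ft_force: [-0.1, -0.5, -0.3]
width: 0.0519
```

```bash
python3 g.py .6082 .0733 .108 2.9926
```

```text
shift [-0.0004  0.0014  0.0603] turn [-0.0003 -0.0009  0.004 ] yaw now 2.9966 pos [0.6076 0.072  0.1683] F [-0.1 -0.5 -0.3] T [ 0.07 -0.16  0.  ] w 0.0519 t 36.47
```

{"name": "arm_command", "arguments": {"commands": [[60,[0,0.0005,0.008],[0,0,0]],[60,[0,0.0008,0.018],[0,0,0]],[60,[0,0.0008,0.03],[0,0,0]],[60,[0,0.0008,0.042],[0,0,0]],[60,[0,0.0008,0.052],[0,0,0]],[60,[0,0.0008,0.058],[0,0,0]],[60,[0,0.0008,0.059],[0,0,0]],[60,[0,0.0008,0.059],[0,0,0]],[60,[0,0.0008,0.059],[0,0,0]],[60,[0,0.0008,0.059],[0,0,0]]]}}

```text
time: 37.3
ee_pos: [0.6078, 0.0741, 0.1111]
eef_rot: [0.074, 0.997, 0.0, 0.001]
ft_force: [0.6, -0.9, -0.2]
width: 0.0525
```

```bash
python3 g.py .6082 .0733 .108 2.9926
```

```text
shift [-0.0005 -0.0007  0.0031] turn [0.0002 0.0011 0.0001] yaw now 2.9927 pos [0.6078 0.0741 0.1111] F [ 0.6 -0.9 -0.2] T [ 0.07 -0.18 -0.05] w 0.0525 t 37.3
```

{"name": "arm_command", "arguments": {"commands": [[45,[0,-0.0003,0.0015],[0,0,0]],[30,[0,-0.0003,0.0015],[0,0,0]],[20,[0,-0.0003,0.0015],[0,0,0]],[10,[0,-0.0003,0.0015],[0,0,0]],[10,[0,-0.0003,0.0015],[0,0,0]],[10,[0,-0.0003,0.0015],[0,0,0]],[10,[0,-0.0003,0.0015],[0,0,0]],[10,[0,-0.0003,0.0015],[0,0,0]],[10,[-0.0005,-0.0003,0.0015],[0,0,0]],[10,[-0.001,-0.0003,0.0015],[0,0,0]]], "squeeze": 20}}

```text
time: 38.13
ee_pos: [0.6077, 0.0736, 0.109]
eef_rot: [0.074, 0.997, -0.0, -0.001]
ft_force: [-8.3, -1.1, 9.1]
width: 0.028
```

```bash
python3 g.py .6082 .0733 .108 2.9926
```

```text
shift [-0.0006 -0.0002  0.001 ] turn [-0.0008 -0.0017  0.0004] yaw now 2.993 pos [0.6077 0.0736 0.109 ] F [-8.3 -1.1  9.1] T [-0.27  1.57 -0.04] w 0.028 t 38.13
```

{"name": "arm_command", "arguments": {"commands": [[10,[-0.0002,-0.0002,-0.0005],[0,0,0]],[10,[-0.0005,-0.0004,-0.0005],[0,0,0]],[10,[-0.0005,-0.0005,-0.0005],[0,0,0]],[10,[-0.0005,-0.0005,-0.0005],[0,0,0]],[10,[-0.0005,-0.0005,-0.0005],[0,0,0]],[10,[-0.0005,-0.0005,-0.0005],[0,0,0]],[10,[-0.0005,-0.0005,-0.0005],[0,0,0]],[10,[-0.0005,-0.0005,-0.0005],[0,0,0]],[10,[-0.0005,-0.0005,-0.0005],[0,0,0]],[10,[-0.0005,-0.0005,-0.0005],[0,0,0]]]}}

```text
time: 38.97
ee_pos: [0.6077, 0.0734, 0.109]
eef_rot: [0.074, 0.997, -0.0, -0.001]
ft_force: [-6.9, -0.1, 3.3]
width: 0.0279
```

```bash
python3 g.py .6082 .0733 .108 2.9926
```

```text
shift [-0.0005 -0.      0.001 ] turn [-0.0003 -0.0024  0.0009] yaw now 2.9935 pos [0.6077 0.0734 0.109 ] F [-6.9 -0.1  3.3] T [0.19 1.22 0.05] w 0.0279 t 38.97
```

{"name": "arm_command", "arguments": {"commands": [[10,[-0.0002,0.0005,0],[0,0,0]],[10,[-0.0004,0.001,0],[0,0,0]],[10,[-0.0004,0.001,0],[0,0,0]],[10,[-0.0004,0.001,0],[0,0,0]],[20,[-0.0004,0.001,0],[0,0,0]],[40,[-0.0004,0.001,0],[0,0,0]],[60,[-0.0004,0.001,0],[0,0,0]],[60,[-0.0004,0.001,-0.004],[0,0,0]],[60,[-0.0004,0.001,-0.02],[0,0,0]],[60,[-0.0004,0.001,-0.05],[0,0,0]]]}}

```text
time: 39.8
ee_pos: [0.6081, 0.0734, 0.1574]
eef_rot: [0.074, 0.997, -0.0, -0.002]
ft_force: [0.1, -0.3, -0.3]
width: 0.0499
```

```bash
python3 g.py .5668 .1107 .175 1.9934
```

```text
shift [ 0.0464  0.0307 -0.0174] turn [-0.0029 -0.0036  0.9995] yaw now 2.9929 pos [0.6081 0.0734 0.1574] F [ 0.1 -0.3 -0.3] T [ 0.09 -0.2  -0.01] w 0.0499 t 39.8
```

{"name": "arm_command", "arguments": {"commands": [[60,[0,0,-0.017],[0,0,0.02]],[55,[0.005,0.003,-0.02],[0,0,0.12]],[50,[0.012,0.008,-0.02],[0,0,0.23]],[45,[0.019,0.0125,-0.02],[0,0,0.34]],[40,[0.026,0.017,-0.02],[0,0,0.45]],[40,[0.032,0.021,-0.02],[0,0,0.56]],[40,[0.037,0.025,-0.02],[0,0,0.67]],[40,[0.042,0.028,-0.02],[0,0,0.78]],[40,[0.0464,0.0307,-0.02],[0,0,0.89]],[40,[0.0464,0.0307,-0.02],[0,0,1.0]]]}}

```text
time: 40.63
ee_pos: [0.5676, 0.1123, 0.18]
eef_rot: [0.545, 0.838, 0.0, 0.0]
ft_force: [-0.7, 0.6, -0.2]
width: 0.0349
```

```bash
python3 g.py .5668 .1107 .116 1.9934
```

```text
shift [-0.0012 -0.0015  0.064 ] turn [ 0.001  -0.0002 -0.0045] yaw now 1.9889 pos [0.5676 0.1123 0.18  ] F [-0.7  0.6 -0.2] T [-0.03 -0.16  0.04] w 0.0349 t 40.63
```

{"name": "arm_command", "arguments": {"commands": [[40,[0,0,0],[0,0,0]],[40,[0,0,0.008],[0,0,0]],[40,[0,0,0.016],[0,0,0]],[40,[0,0,0.026],[0,0,0]],[40,[0,0,0.036],[0,0,0]],[40,[0,0,0.046],[0,0,0]],[40,[0,0,0.056],[0,0,0]],[40,[0,0,0.063],[0,0,0]],[40,[0,0,0.0635],[0,0,0]],[40,[0,0,0.0635],[0,0,0]]]}}

```text
time: 41.47
ee_pos: [0.5678, 0.1111, 0.1154]
eef_rot: [0.543, 0.84, -0.0, -0.0]
ft_force: [0.4, -0.3, -0.1]
width: 0.0347
```

```bash
python3 g.py .5668 .1107 .116 1.9934
```

```text
shift [ 0.     -0.0011 -0.0006] turn [-0.0008 -0.0004 -0.0003] yaw now 1.9931 pos [0.5678 0.1111 0.1154] F [ 0.4 -0.3 -0.1] T [ 0.02 -0.13 -0.03] w 0.0347 t 41.47
```

{"name": "arm_command", "arguments": {"commands": [[25,[0,0,0],[0,0,0]],[15,[0,0,0],[0,0,0]],[5,[0,0,0],[0,0,0]],[0,[0,0,0],[0,0,0]],[0,[0,0,0],[0,0,0]],[0,[0,0,0],[0,0,0]],[0,[0,0,0],[0,0,0]],[0,[0,0,0],[0,0,0]],[0,[0,0,0],[0,0,0.02]],[0,[0,0,0],[0,0,0.04]]], "squeeze": 25}}

```text
time: 42.3
ee_pos: [0.5669, 0.1107, 0.116]
eef_rot: [0.56, 0.828, -0.001, -0.001]
ft_force: [-7.3, -2.2, 6.8]
width: 0.0118
```

```bash
python3 g.py .5668 .1107 .116 1.9934
```

```text
shift [-0.     -0.0001  0.    ] turn [-0.003   0.0004 -0.0412] yaw now 1.9522 pos [0.5669 0.1107 0.116 ] F [-7.3 -2.2  6.8] T [-0.51  1.62  0.18] w 0.0118 t 42.3
```

{"name": "arm_command", "arguments": {"commands": [[0,[0,0,0],[0,0,0.015]],[0,[0,0,0],[0,0,0.03]],[0,[0,0,0],[0,0,0.045]],[0,[0,0,0],[0,0,0.06]],[0,[0,0,0],[0,0,0.075]],[0,[0,0,0],[0,0,0.09]],[0,[0,0,0],[0,0,0.105]],[0,[0,0,0],[0,0,0.12]],[0,[0,0,0],[0,0,0.135]],[0,[0,0,0],[0,0,0.135]]]}}

```text
time: 43.13
ee_pos: [0.567, 0.1108, 0.116]
eef_rot: [0.615, 0.789, -0.001, -0.0]
ft_force: [-6.0, -2.1, 5.0]
width: 0.0119
```

```bash
python3 g.py .5668 .1107 .116 1.9934; python3 rd.py
```

```text
shift [-0.0001 -0.0002  0.    ] turn [-0.0025  0.0005 -0.1761] yaw now 1.8173 pos [0.567  0.1108 0.116 ] F [-6.  -2.1  5. ] T [-0.43  1.32  0.24] w 0.0119 t 43.13
mean [-6.234 -1.934  5.489 -0.428  1.324  0.202] Tz [0.24 0.21 0.21 0.23 0.19 0.14] t 43.3833
```

{"name": "arm_command", "arguments": {"commands": [[0,[0,0,0],[0,0,0.01]],[0,[0,0,0],[0,0,0.02]],[0,[0,0,0],[0,0,0.03]],[0,[0,0,0],[0,0,0.04]],[0,[0,0,0],[0,0,0.04]],[0,[0,0,0],[0,0,0.04]],[0,[0,0,0],[0,0,0.04]],[0,[0,0,0],[0,0,0.04]],[0,[0,0,0],[0,0,0.04]],[0,[0,0,0],[0,0,0.04]]]}}

```text
time: 44.27
ee_pos: [0.5671, 0.1109, 0.116]
eef_rot: [0.63, 0.777, -0.001, -0.0]
ft_force: [-5.1, -2.4, 5.3]
width: 0.0119
```

```bash
python3 g.py .5668 .1107 .116 1.9934; python3 rd.py
```

```text
shift [-0.0001 -0.0003  0.    ] turn [-0.0023  0.0006 -0.2151] yaw now 1.7783 pos [0.5671 0.1109 0.116 ] F [-5.1 -2.4  5.3] T [-0.41  1.29  0.3 ] w 0.0119 t 44.27
mean [-5.553 -1.783  5.046 -0.409  1.263  0.259] Tz [0.3  0.23 0.26 0.26 0.26 0.26] t 44.5167
```

{"name": "arm_command", "arguments": {"commands": [[0,[0,0,0],[0,0,0.006]],[0,[0,0,0],[0,0,0.012]],[0,[0,0,0],[0,0,0.012]],[0,[0,0,0],[0,0,0.012]],[20,[0,0,0],[0,0,0.012]],[30,[0,0,0],[0,0,0.012]],[40,[0,0,0],[0,0,0.012]],[40,[0,0,-0.005],[0,0,0.012]],[40,[0,0,-0.025],[0,0,0.012]],[40,[0,0,-0.05],[0,0,0.012]]]}}

```text
time: 45.4
ee_pos: [0.5672, 0.1109, 0.1654]
eef_rot: [0.635, 0.773, -0.001, -0.001]
ft_force: [0.7, -0.7, 0.3]
width: 0.0336
```

{"name": "arm_command", "arguments": {"commands": [[40,[0,0,-0.03],[0,0,0]],[40,[-0.03,-0.015,-0.06],[0,0,0]],[40,[-0.06,-0.031,-0.08],[0,0,0]],[40,[-0.09,-0.048,-0.08],[0,0,0]],[40,[-0.12,-0.065,-0.08],[0,0,0]],[40,[-0.155,-0.083,-0.08],[0,0,0]],[40,[-0.19,-0.102,-0.08],[0,0,0]],[40,[-0.225,-0.122,-0.08],[0,0,0]],[40,[-0.26,-0.142,-0.08],[0,0,0]],[40,[-0.29,-0.16,-0.08],[0,0,0]]]}}

```text
time: 46.23
ee_pos: [0.4661, -0.207, 0.2466]
eef_rot: [0.635, 0.772, -0.0, 0.001]
ft_force: [0.6, 0.5, 0.2]
width: 0.0345
```

```bash
SNAP=1 python3 - <<'E'
from h import *
print(read_state()["time"],read_state()["ee_pos"])
im=C["top"]["pixels"][:,:,::-1]
b=cv2.resize(np.ascontiguousarray(im[135:210,190:250]),None,fx=8,fy=8,interpolation=cv2.INTER_CUBIC)
a=cv2.imread("pics/g10t.png");cv2.imwrite("pics/f4.png",np.hstack([a,b]))
f=lambda i:cv2.GaussianBlur(i.astype(np.float32)[...,0]-i[...,2].astype(np.float32),(0,0),5)
A,B=f(a),f(b)
for name,(x0,y0,x1,y1) in dict(front_l=(160,195,215,240),front_r=(290,215,365,270),front=(160,190,365,265),rear=(160,490,300,560)).items():
    M=np.eye(2,3,dtype=np.float32)
    cc,M=cv2.findTransformECC(A[y0:y1,x0:x1],B[y0:y1,x0:x1],M,cv2.MOTION_TRANSLATION,(3,200,1e-6),None,1)
    print(name,round(cc,4),"mm",(M[:,2]/8*2.75).round(2))
p0=np.array([.598,.0735,-.149])
print(track(p0,[("top","blue",[50,-32,28],[-50,-32,28]),("top","blue",[-55,-30,28],[-55,30,28])],hw=3.))
print(track(p0,[("top","blue",[50,-32,28],[-50,-32,28]),("top","blue",[55,-30,28],[55,-20,28]),("top","blue",[55,18,28],[55,30,28])],hw=3.))
cv2.imwrite("pics/f5.png",overlay(p0,[],"scene",None,(240,170,70,75),8))
E
```

```text
46.3333 [ 0.46479373 -0.21060998  0.24618821]
front_l 0.9984 mm [-1.06 -0.23]
front_r 0.9987 mm [-0.76 -0.08]
front 0.9983 mm [-0.92 -0.18]
rear 0.9963 mm [-0.99  0.04]
0 top [50, -32, 28] [-50, -32, 28] 12 0.04 0.21
1 top [-55, -30, 28] [-55, 30, 28] 12 -0.08 0.17
[ 0.59701734  0.07423064 -0.15147571]
0 top [50, -32, 28] [-50, -32, 28] 12 -0.02 0.16
1 top [55, -30, 28] [55, -20, 28] 12 0.01 0.26
2 top [55, 18, 28] [55, 30, 28] 12 -0.01 0.15
[ 0.59879602  0.07408686 -0.14569951]
```

View pics/f4.png

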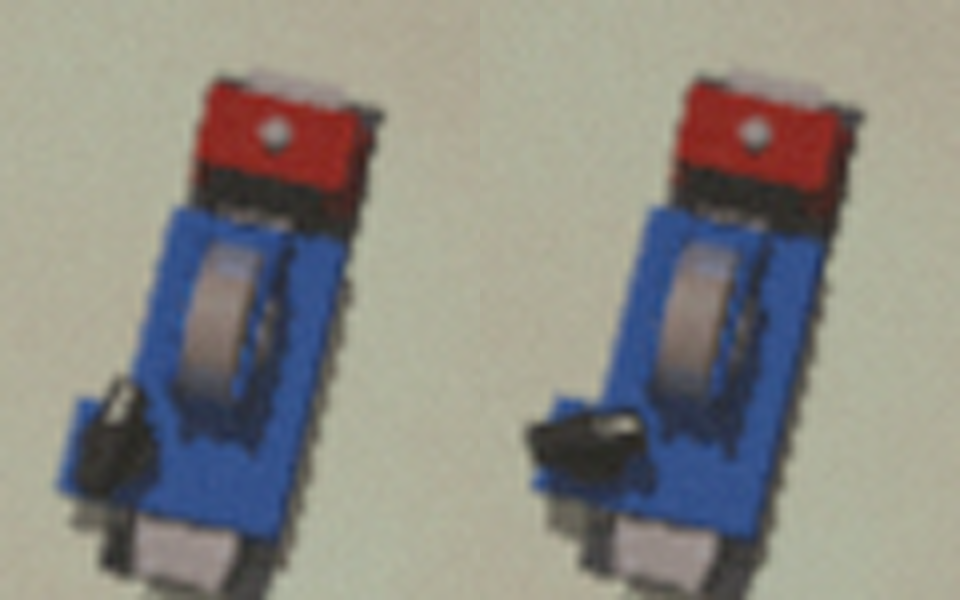

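View pics/f5.png

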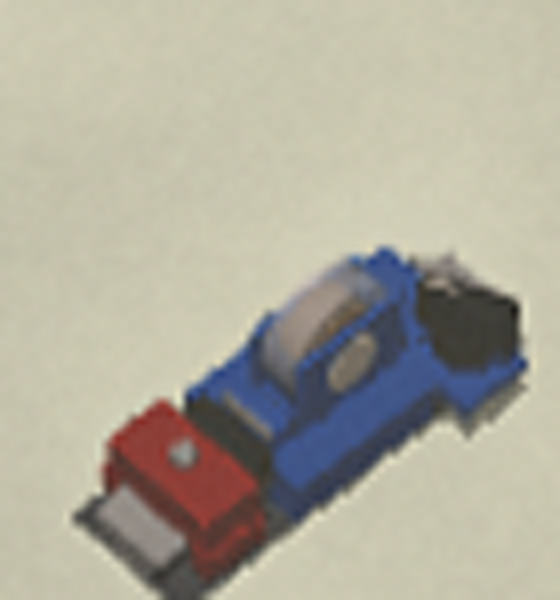

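Now the carriage sits parallel to the rail and slightly further forward than at first contact, and the knob is turned. The arm is clear, so I'm handing the job in.

```bash
python3 -c "
from bench import *
print(close_job())"
```

```text
the job is handed in; nothing more can be done
None
```

I slid the dispenser onto the rail from its open end, pushed it up against the buffer, clamped it, let go and handed the job in at about 46 s of the 72 s allowed.

- **Butting:** the first push met the buffer at about 11 to 13 N.
- **First clamp redone:** the picture taken after it showed the carriage turned slightly, by about 0.015 to 0.02 rad. Its right front corner was about 0.7 mm back. I loosened the knob, straightened the carriage and pushed it home again through the housing with about 7 to 8 N. I then clamped again while keeping about 6 N of forward push on it.
- **Clamp:** the last measured torque was about 0.26 N m, with the knob about 1.2 rad clockwise. I then turned it another 0.012 rad without measuring again; going by the earlier readings, that is about 0.28 N m, well under 0.5.
- **Last pictures:** the carriage is parallel to the rail within about 0.003 rad. Its front edge is 0.1 to 0.2 mm further forward than after the first push. The robot is clear, and none of its moves touched the other things on the board.

**Disagreements and limits:**
- The two cameras disagreed by about 3 mm sideways. I settled this using the dispenser's known position in the gripper.
- The pictures cannot show a gap at the buffer smaller than about 0.5 mm, so the firm contact rests on the push forces.

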